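# Sort the stripped gearbox parts into their trays

### The job

Sort the parts that came off the gearbox: stand the two bronze bushes in the blue tray and the two hexagon nuts in the yellow tray, one to a bay, and stand the gear, hub up, in the red tray. Every part must end upright and flat on the floor of its bay, let go and at rest. Leave the dial gauge and the little grease tin where they are.

Things in the scene. Friction and masses are not known exactly. Their poses are not given: they have to be found in the camera images.
- bush_a_c (a point): Bronze-coloured plain bush, a smooth upright tube: outside diameter 44 mm, bore 28 mm, 56 mm tall, about 0.4 kg. Loose, standing on end on the bench. The point is its centre, 28 mm above its underside; z is along the bore.
- bush_b_c (a point): The other bush, the same as the first. Bronze-coloured plain bush, a smooth upright tube: outside diameter 44 mm, bore 28 mm, 56 mm tall, about 0.4 kg. Loose, standing on end on the bench. The point is its centre, 28 mm above its underside; z is along the bore.
- nut_a_c (a point): Silver-grey long hexagon coupling nut standing on end: 36 mm across flats, 41.6 mm across corners, 56 mm tall, about 0.35 kg, black hole on top. Loose. The point is its centre, 28 mm above its underside; z is up, and its own x axis is square to a pair of flats (so are the directions 60 and 120 degrees from it).
- nut_b_c (a point): The other nut, the same as the first. Silver-grey long hexagon coupling nut standing on end: 36 mm across flats, 41.6 mm across corners, 56 mm tall, about 0.35 kg, black hole on top. Loose. The point is its centre, 28 mm above its underside; z is up, and its own x axis is square to a pair of flats (so are the directions 60 and 120 degrees from it).
- gear_hub (a point): Dark steel spur gear lying flat with its hub up: toothed disc 64 mm across and 18 mm thick below, on it a round hub 36 mm in diameter that rises to 56 mm above the underside; about 0.55 kg. Loose. The point is on the axis at the height to grip the hub, 40 mm above the underside; z is up along the axis.
- tray_blue: Blue tray fixed to the bench; its outside is 82 (x) by 164 (y) mm, walls 4 mm thick and 15 mm high, floor 3 mm thick. One wall across the middle makes two bays side by side along the tray's y axis, each 74 mm (x) by 76 mm (y) inside, centred at y = +40 mm and y = -40 mm, x = 0. Origin: centre of its underside, on the bench; z up.
- tray_yellow: Yellow tray fixed to the bench; its outside is 82 (x) by 164 (y) mm, walls 4 mm thick and 15 mm high, floor 3 mm thick. One wall across the middle makes two bays side by side along the tray's y axis, each 74 mm (x) by 76 mm (y) inside, centred at y = +40 mm and y = -40 mm, x = 0. Origin: centre of its underside, on the bench; z up.
- tray_red: Red tray fixed to the bench; its outside is 96 by 96 mm, walls 4 mm thick and 15 mm high, floor 3 mm thick. It has a single bay 88 by 88 mm inside, centred on the tray. Origin: centre of its underside, on the bench; z up.
- gauge_c (a point): Dial gauge lying on its back among the parts, to be left alone: black disc 58 mm across and 22 mm thick with a white face and red pointer; a thin stem reaches along its -x axis to 71 mm from the centre. Loose. The point is the disc's centre, 11 mm above its underside.
- tin_c (a point): Small green grease tin with a white lid, 37 mm in diameter, 40 mm tall, to be left alone. Loose. The point is its centre, 20 mm above its underside.
Things that resemble listed ones, but are neither listed nor needed, are in the scene too. Leave any pink look-alike of the part that bears bush_a_c alone.

How it is judged:
By the outcome, as a careful person would: the job done as asked, in the order asked, and still so for the second after the job is handed in, with the robot touching nothing.
It also fails if it takes over 120 s, if anything falls off the work surface, if the arm or the gripper's body presses on something with over 40 N, if the wrist force passes 120 N, or if a joint passes its speed limit or range.

### The arm

A 6-joint arm with a two-finger parallel gripper is mounted at the origin on the work surface. World frame = base frame: x ahead of the robot, y to its left, z up, the work surface at z = 0. Lengths are in m, angles in rad, forces in N, time in s.
With the tool pointing down it reaches from about 0.375 to 0.9 m from the base axis. Payload 3.1 kg.
Tool frame: the origin (TCP) lies midway between the tips of the shut fingers; the grasp point (between the pads) lies 19 mm behind it; x points along the fingers, z is the direction in which the jaws open and shut, and the axes are right-handed (so a half turn about x gives the same grasp; the last joint's range is limited). The gripper opens to 85 mm and grips with 20 to 120 N. Pads are 22 mm wide; open, the fingers measure 114 mm over their backs; the gripper's body (76 mm by 85 mm) begins 54 mm behind the grasp point. The pads swing forward as they close: fully open they stand 13 mm farther back than shut.
Start: joints at [-0.178, 0.527, 1.433, -0, 1.181, -0.178], TCP at [0.625, 0, 0.201] pointing down, gripper open.
Joint ranges: [-3.08, 3.08], [-0.75, 2.2], [0.22, 2.44], [-1.43, 4.57], [0, 2.65], [-2.85, 2.85]. Speed limits (rad/s): [2.79, 2.79, 3.14, 3.14, 3.14, 3.14].

### API

Orientations are given as a unit quaternion [x, y, z, w].
In Python, from station import telemetry, optics, manip gives the robot as it stands.
- The arm moves only by the tool step_arm, never from a script. Its argument "commands" is a list of rows, each a list of 4 numbers: the shift along the tool's x, y, z in m, then the turn about the tool's x in rad. A call has 1 to 8 rows; each row is the pose to reach, as a shift and turn from the pose measured when the call began, along the tool's axes at that moment; what a row does not reach only later rows make up. A row lasts 1/12 s, in which the tool goes at most 41.7 mm and 7.16 degrees, less where a joint would pass 70% of its speed; a pose out of reach is approached as far as the arm can. A call with a gripper value outside its range is refused whole. "jaw" is the finger opening in m, from 0 to 0.0854, set as the call begins (left out, the last holds). The fingers move at their own pace and stop on an object; "grip_force" is the grip in N (left out, the last holds). Time passes only in rows, so rows that repeat a pose let the fingers close. It gives the time, the measured TCP pose, the force and the opening at its end, in the units of the state.
- telemetry.sense(): the state, without advancing time (a new reading comes with each control period).
- optics.snapshot(name): name is "scene" or "side" or "wrist"; returns the picture (420x560x3 uint8, red, green, blue); there is no depth.
- optics.camera_params(name): a dict with "mtx" (3x3 intrinsics, pixels), "origin" and "attitude" of the camera in the world. Camera axes: x right, y down, z forward; pixel columns grow to the right and rows downward; lengths in m; the calibration is good to about 2 mm. A picture is of the moment at which its call begins: read the wrist's pose just before it. camera_params takes no time and is no camera call; for the wrist camera it gives the pose at the moment of the call.
- manip.sign_off(): hands the job in, once; it reports no verdict.
The state is a dict: "t": time; "q": joint angles; "qd": joint speeds; "tau": joint torques, N m; "tcp_pos": TCP position; "tool_rot": TCP orientation; "force": force on the tool from outside, world axes, zero at the start; "ft_torque": the same for the moment, N m; "finger_gap": opening from 0.0 (shut) to 1.0 (fully open).
Only numpy, scipy, OpenCV 4.12 (cv2) and the standard library are available. Lean on these libraries where they do the work, as an engineer would, in place of code of your own. Each camera call takes 0.05 s, during which the arm holds its last target.

## Working session

There is one attempt and no reset: what is moved stays moved. The work goes in short steps, Python scripts to look and compute and a tool call to move; the robot and the scene stay as the last step left them, time stands still between calls to the robot, and variables do not carry over. Pictures are saved under pics/ and viewed, and the job is handed in when it is done.

Besides the shell and the picture viewer there is one more tool, called after "Call:" as name([rows], argument=value, ...), one row to a line, values as JSON. step_arm: Moves the arm, as the interface text tells. Its arguments: {"type":"object","properties":{"commands":{"type":"array","items":{"type":"array","items":{"type":"number"}}},"jaw":{"type":"number"},"grip_force":{"type":"number"}},"required":["commands"]}

```bash
ls; mkdir -p pics
python3 - <<'E'
from station import telemetry, optics
import cv2
s=telemetry.sense()
for k,v in s.items(): print(k,v)
for n in ["scene","side","wrist"]:
    p=optics.camera_params(n); print(n,p)
    im=optics.snapshot(n); cv2.imwrite(f"pics/{n}0.png",im[:,:,::-1])
E
```

```text
pics
t 0.0
q [-1.78508348e-01  5.28465702e-01  1.43387688e+00 -5.74640016e-07
  1.18136205e+00 -1.78453868e-01]
qd [ 1.12110567e-03  5.72899323e-04 -1.18520183e-04  6.59005448e-04
  1.56757578e-03  8.19752658e-05]
tau [ 2.50220628e-04 -4.42344439e+01 -1.78024775e+01 -2.06930472e-04
  8.36740597e-03  2.24214921e-05]
tcp_pos [6.24245300e-01 1.60239265e-04 1.99842032e-01]
tool_rot [1.51564268e-04 7.07841257e-01 1.13196164e-04 7.06371517e-01]
force [0.39112335 0.21224893 0.38587475]
ft_torque [ 0.00327501 -0.01834434  0.03624722]
finger_gap 1.0025422306063874
scene {'mtx': array([[388.14607595,   0.        , 277.58337212],
       [  0.        , 388.14607595, 208.30043853],
       [  0.        ,   0.        ,   1.        ]]), 'origin': array([ 1.10599041, -0.4532687 ,  0.82079402]), 'attitude': array([ 0.8256125 ,  0.43077013, -0.17218738, -0.32117379])}
side {'mtx': array([[463.63695557,   0.        , 277.55586291],
       [  0.        , 463.63695557, 214.08536706],
       [  0.        ,   0.        ,   1.        ]]), 'origin': array([-0.04532957, -0.6676232 ,  0.85708223]), 'attitude': array([ 0.86398448, -0.31288644,  0.14008011, -0.36879596])}
wrist {'mtx': array([[360.43027136,   0.        , 279.05743263],
       [  0.        , 360.43027136, 213.78625793],
       [  0.        ,   0.        ,   1.        ]]), 'origin': array([0.62654311, 0.06862122, 0.37220944]), 'attitude': array([ 9.90489014e-01,  1.25442162e-04, -1.15537151e-03,  1.37586927e-01])}
```

View pics/scene0.png

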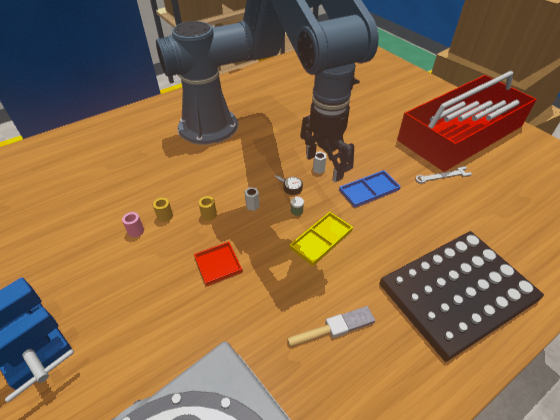

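View pics/side0.png

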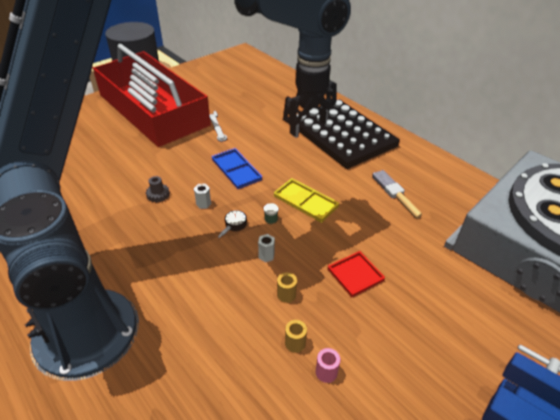

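View pics/wrist0.png

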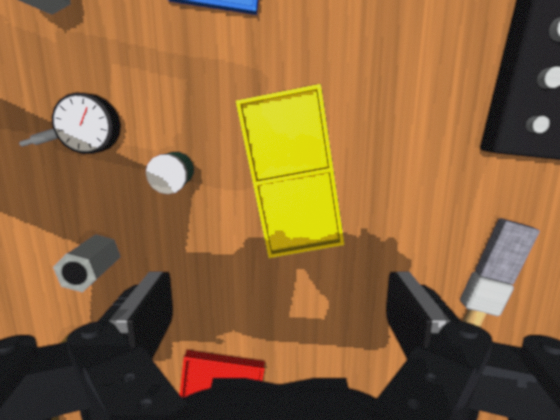

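```bash
cat > h.py <<'E'
import numpy as np, cv2, json
from scipy.spatial.transform import Rotation as R
from station import telemetry, optics, manip
def params(n):
    p=optics.camera_params(n); return p['mtx'],p['origin'],R.from_quat(p['attitude']).as_matrix()
def on_plane(n,uv,z,P=None):
    K,o,A=P or params(n)
    uv=np.atleast_2d(uv).astype(float)
    d=(A@np.linalg.inv(K)@np.c_[uv,np.ones(len(uv))].T).T
    return o+d*((z-o[2])/d[:,2])[:,None]
def proj(n,X,P=None):
    K,o,A=P or params(n)
    c=(np.atleast_2d(X)-o)@A; c=c@K.T
    return c[:,:2]/c[:,2:]
def crop(n,src,x0,y0,x1,y1,s,out):
    im=cv2.imread(src)[y0:y1,x0:x1]
    im=cv2.resize(im,None,fx=s,fy=s,interpolation=cv2.INTER_CUBIC)
    for x in range((x0+9)//10*10,x1,10):
        cv2.putText(im,str(x),((x-x0)*s,8),0,.3,(255,255,255),1) if x%20==0 else 0
        cv2.line(im,((x-x0)*s,10),((x-x0)*s,14),(255,255,255),1)
    for y in range((y0+9)//10*10,y1,10):
        cv2.putText(im,str(y),(0,(y-y0)*s+3),0,.3,(255,255,255),1) if y%20==0 else 0
        cv2.line(im,(22,(y-y0)*s),(26,(y-y0)*s),(255,255,255),1)
    cv2.imwrite(out,im)
def grab(n,out):
    P=params(n); im=optics.snapshot(n); cv2.imwrite(out,im[:,:,::-1]); return P,im
E
python3 - <<'E'
from h import *
crop(0,"pics/side0.png",130,130,290,250,5,"pics/c1.png")
crop(0,"pics/side0.png",240,220,400,340,5,"pics/c2.png")
crop(0,"pics/side0.png",250,260,400,390,5,"pics/c3.png")
crop(0,"pics/scene0.png",110,130,260,240,5,"pics/c4.png")
crop(0,"pics/scene0.png",230,130,410,265,4,"pics/c5.png")
E
```

```text
(no output)
```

View pics/c1.png

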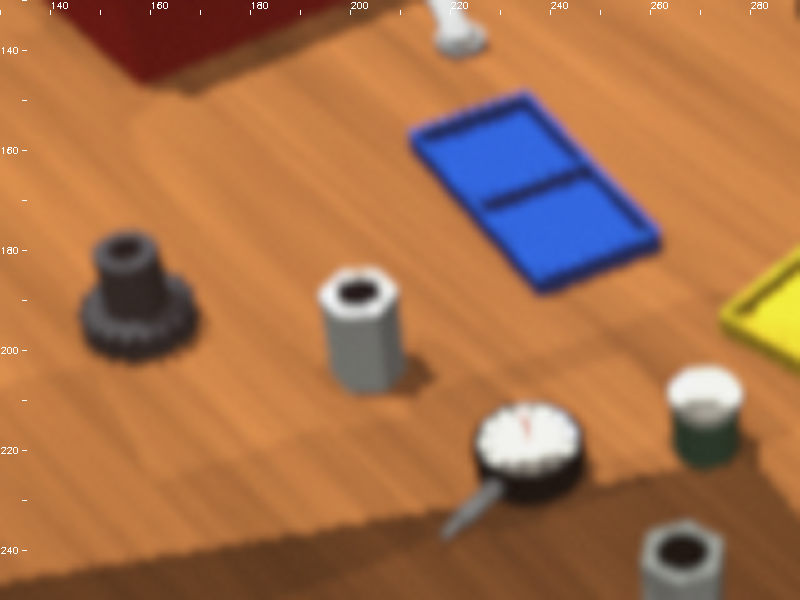

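View pics/c2.png

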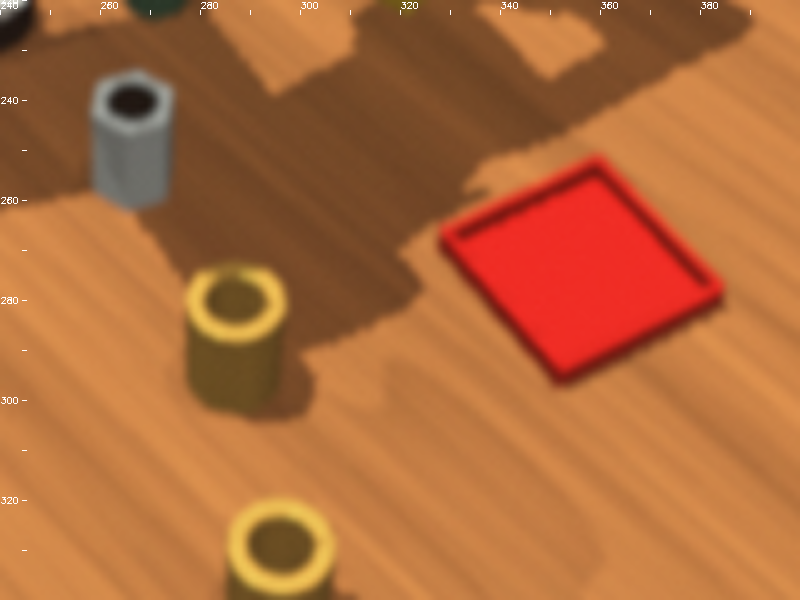

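View pics/c3.png

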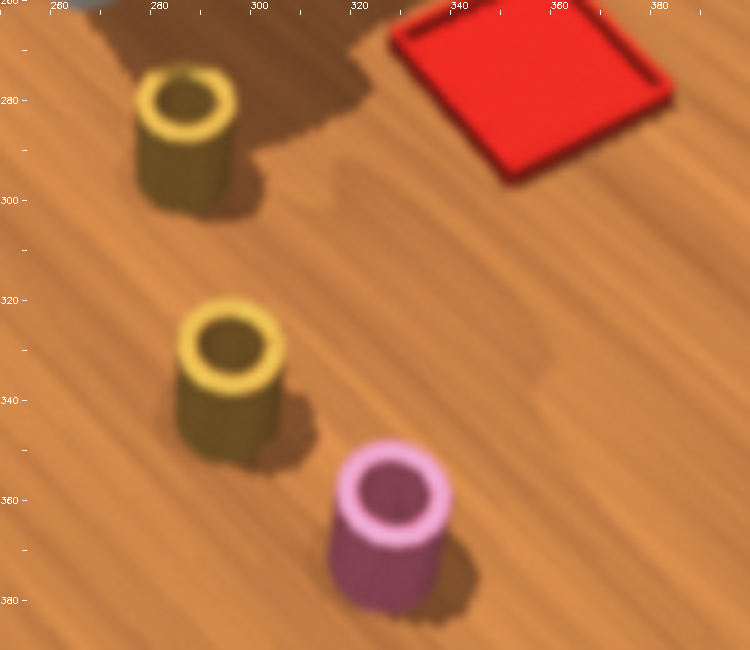

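View pics/c4.png

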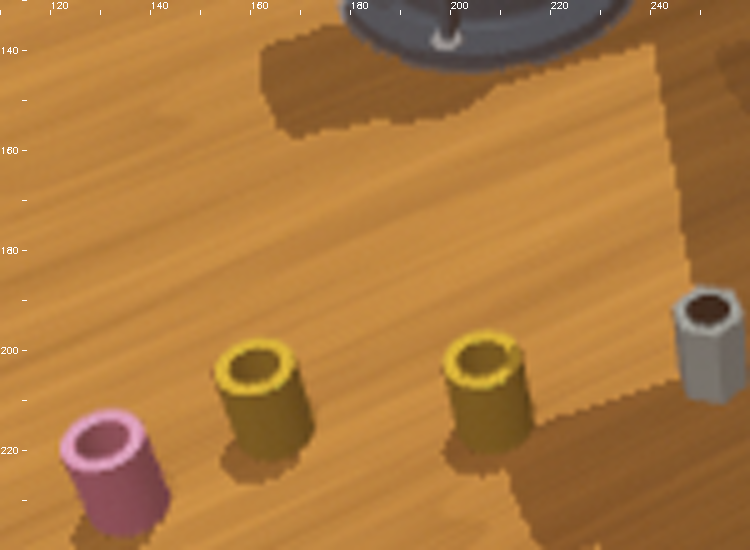

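View pics/c5.png

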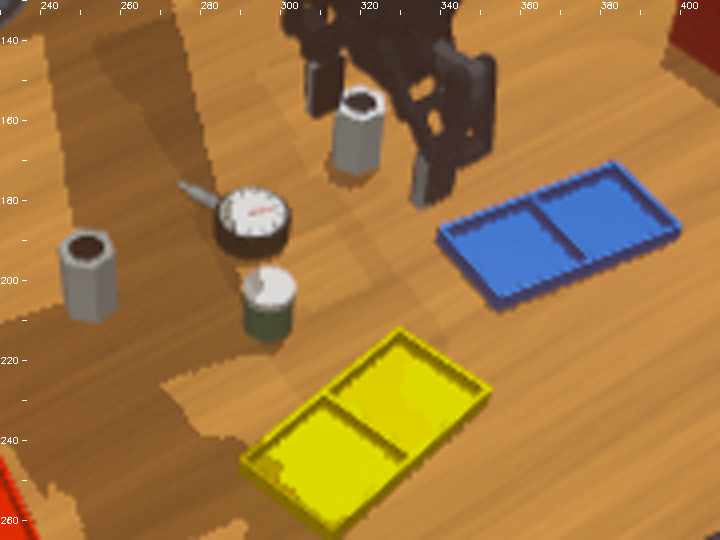

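Run:
```python
from h import *
np.set_printoptions(precision=4,suppress=True)
side={'gear':((155,179.6),.056),'nutB':((201.6,188.4),.056),'nutA':((266.4,240.2),.056),'bushA':((287.2,280.2),.056),'bushB':((296.2,329.2),.056),'pink':((328.8,358.6),.056),'tin':((271,208),.04),'gauge':((235.5,217),.022)}
scene={'nutB':((319.75,155.75),.056),'nutA':((251.8,191.6),.056),'bushA':((206.6,201.6),.056),'bushB':((160.8,203.2),.056),'pink':((130.8,217.6),.056),'tin':((297.25,201.25),.04),'gauge':((293,183.3),.022)}
for k in side:
    print(k,on_plane('side',side[k][0],side[k][1])[0][:2], on_plane('scene',scene[k][0],scene[k][1])[0][:2] if k in scene else '')
print('blue scene',on_plane('scene',[(339.25,188),(383.5,170.5),(400.25,187),(355,206)],.015))
print('blue side',on_plane('side',[(212,157),(235.5,148.5),(262,177.5),(238,187.5)],.015))
print('yellow scene',on_plane('scene',[(290,245),(330,212),(352.75,227.5),(313,263.75)],.015))
print('red side',on_plane('side',[(328.5,267.5),(359.5,252),(384,278),(352.5,295)],.015))
```

```text
gear [0.3354 0.2862] 
nutB [0.4125 0.1755] [0.4159 0.175 ]
nutA [ 0.4264 -0.0803] [ 0.428  -0.0782]
bushA [ 0.386  -0.2019] [ 0.3897 -0.1999]
bushB [ 0.3191 -0.3063] [ 0.3231 -0.305 ]
pink [ 0.3239 -0.3935] [ 0.3266 -0.3908]
tin [0.5172 0.0127] [0.5191 0.0129]
gauge [0.4366 0.0597] [0.4389 0.0575]
blue scene [[0.5283 0.1621 0.015 ]
 [0.5481 0.3249 0.015 ]
 [0.6291 0.3126 0.015 ]
 [0.6095 0.1505 0.015 ]]
blue side [[0.541  0.3217 0.015 ]
 [0.6219 0.3123 0.015 ]
 [0.5966 0.1495 0.015 ]
 [0.5168 0.1575 0.015 ]]
yellow scene [[ 0.6157 -0.0817  0.015 ]
 [ 0.5864  0.0778  0.015 ]
 [ 0.6651  0.0916  0.015 ]
 [ 0.6961 -0.0692  0.015 ]]
red side [[ 0.5079 -0.2116  0.015 ]
 [ 0.6006 -0.2248  0.015 ]
 [ 0.5847 -0.3158  0.015 ]
 [ 0.4932 -0.3026  0.015 ]]
```

Run:
```python
from h import *
np.set_printoptions(precision=4,suppress=True)
crop(0,"pics/wrist0.png",20,220,140,310,6,"pics/c6.png")
crop(0,"pics/wrist0.png",220,70,360,270,3,"pics/c7.png")
P=params('wrist')
print(on_plane('wrist',[(73,272)],.056,P),on_plane('wrist',[(167,174)],.04,P),on_plane('wrist',[(81,122)],.022,P))
y=on_plane('wrist',[(237,101),(320,86),(343,244),(269,257)],.015,P); print(y, y.mean(0))
```

```text
[[ 0.4287 -0.079   0.056 ]] [[0.5217 0.0128 0.04  ]] [[0.4391 0.0592 0.022 ]]
[[ 0.5861  0.0783  0.015 ]
 [ 0.6642  0.0917  0.015 ]
 [ 0.6933 -0.0657  0.015 ]
 [ 0.6151 -0.0806  0.015 ]] [0.6397 0.0059 0.015 ]
```

View pics/c6.png

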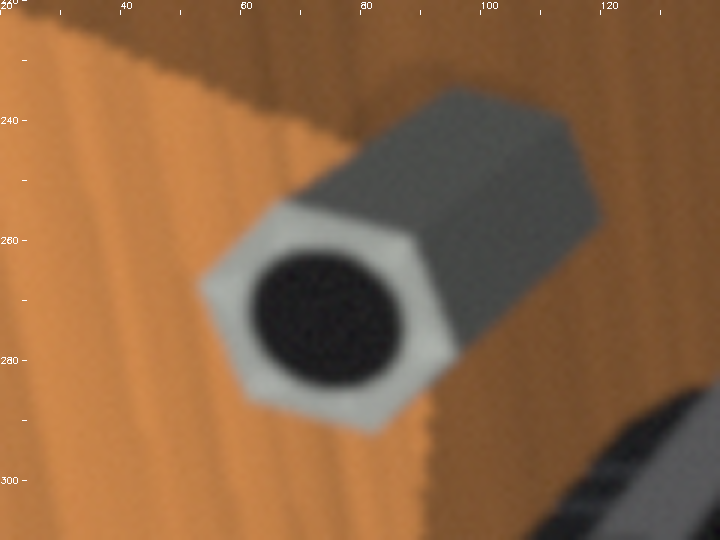

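View pics/c7.png

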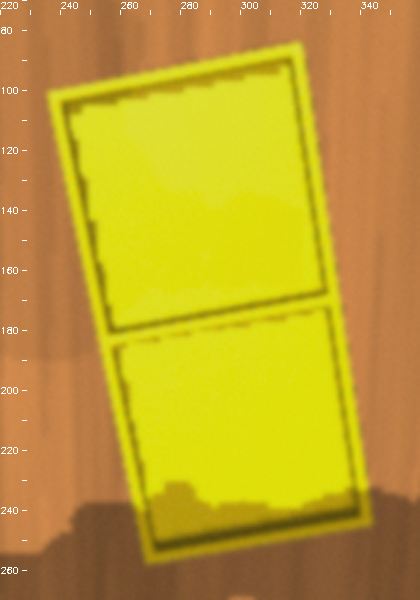

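Run:
```python
from h import *
np.set_printoptions(precision=4,suppress=True)
P=params('wrist')
c=np.array([(198,285),(280,203),(412,238),(458,352),(375,432),(250,398)])/6+[20,220]
X=on_plane('wrist',c,.056,P)[:,:2]; m=X.mean(0); print(m,np.linalg.norm(X-m,axis=1))
a=np.degrees(np.arctan2(*(X-m).T[::-1])); print(a, a%60, 'flat normal',(a%60).mean()+30)
y=on_plane('wrist',np.array([(48,91),(301,42),(371,524),(149,563)])/3+[220,70],.015,P); print(y,y.mean(0))
d=(y[0]+y[1]-y[2]-y[3]); print('yaw of tray y',np.degrees(np.arctan2(d[1],d[0]))-90)
```

```text
[ 0.4303 -0.0802] [0.0208 0.0204 0.0207 0.0206 0.0205 0.0204]
[ 163.6063  103.1297   42.3874  -16.2067  -77.6375 -136.9682] [43.6063 43.1297 42.3874 43.7933 42.3625 43.0318] flat normal 73.05182337010953
[[ 0.5851  0.0789  0.015 ]
 [ 0.6645  0.0935  0.015 ]
 [ 0.6941 -0.0665  0.015 ]
 [ 0.6158 -0.0813  0.015 ]] [0.6399 0.0062 0.015 ]
yaw of tray y 10.66768946886387
```

```bash
cat >> h.py <<'E'
def go(x,y,z,yaw=None):
    s=telemetry.sense(); M=R.from_quat(s['tool_rot']).as_matrix()
    cy=np.degrees(np.arctan2(M[1,2],M[0,2]))
    sh=M.T@(np.array([x,y,z])-s['tcp_pos'])
    out=[round(float(v),4) for v in sh]
    t=0
    if yaw is not None:
        dy=(yaw-cy+90)%180-90; t=-np.radians(dy)
    print('t%.2f'%s['t'],'tcp',np.round(s['tcp_pos'],4),'yaw %.2f'%cy,'q',np.round(s['q'],2),'gap %.3f'%s['finger_gap'],'F',np.round(s['force'],1),'-> shift',out,'turn %.4f'%t,'dist %.3f'%np.linalg.norm(sh))
E
python3 -c "
from h import *
go(.39,-.27,.2,0)"
```

```text
t0.15 tcp [6.244e-01 1.000e-04 2.001e-01] yaw -0.00 q [-0.18  0.53  1.43  0.    1.18 -0.18] gap 1.000 F [ 0.4 -0.4  0.4] -> shift [0.0004, -0.2701, -0.2344] turn -0.0000 dist 0.358
```

Call:
step_arm([
  [0,-0.27,-0.234,0],
  [0,-0.27,-0.234,0],
  [0,-0.27,-0.234,0],
  [0,-0.27,-0.234,0],
  [0,-0.27,-0.234,0],
  [0,-0.27,-0.234,0],
  [0,-0.27,-0.234,0],
  [0,-0.27,-0.234,0],
], jaw=0.0854, grip_force=50)

```text
t: 0.82
tcp_pos: [0.4047, -0.2525, 0.2004]
tool_rot: [-0.0, 0.708, 0.0, 0.707]
force: [0.2, -0.8, 0.7]
finger_gap: 1.005
```

Run:
```python
from h import *
np.save('pics/Pw1.npy',np.array(params('wrist'),dtype=object),allow_pickle=True)
P,im=grab('wrist','pics/w1.png'); go(.39,-.25,.2,0)
```

```text
Traceback (most recent call last):
ValueError: could not broadcast input array from shape (3,3) into shape (3,)
```

```bash
cat >> h.py <<'E'
import pickle
def grabw(tag):
    P=params('wrist'); im=optics.snapshot('wrist'); cv2.imwrite(f'pics/{tag}.png',im[:,:,::-1]); pickle.dump(P,open(f'pics/{tag}.pkl','wb'))
def PW(tag): return pickle.load(open(f'pics/{tag}.pkl','rb'))
E
python3 - <<'E'
from h import *
grabw('w1'); go(.39,-.25,.2,0)
E
```

```text
t0.87 tcp [ 0.4005 -0.2586  0.2003] yaw -0.27 q [-0.8   0.33  1.79 -0.01  1.02 -0.79] gap 0.997 F [-3.6 -0.9 -0.3] -> shift [0.0003, 0.0086, -0.0105] turn -0.0046 dist 0.014
```

View pics/w1.png

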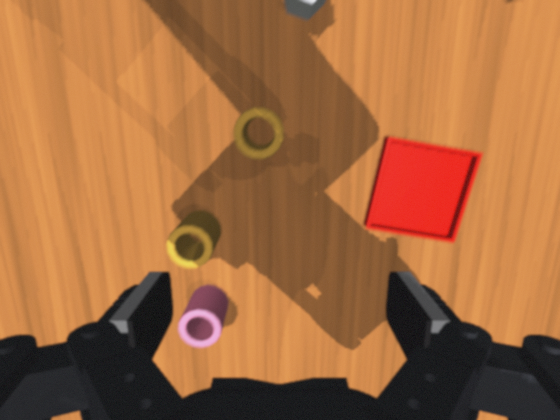

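Run:
```python
from h import *
np.set_printoptions(precision=4,suppress=True)
P=PW('w1')
print(on_plane('wrist',[(258.5,133),(189.5,247),(200.5,327)],.056,P))
y=on_plane('wrist',[(388,137),(481,154),(455,241),(366,228)],.015,P); print(y,y.mean(0))
go(.389,-.201,.12,0)
```

```text
[[ 0.3886 -0.2017  0.056 ]
 [ 0.3223 -0.3062  0.056 ]
 [ 0.3275 -0.3918  0.056 ]]
[[ 0.512  -0.2077  0.015 ]
 [ 0.6048 -0.224   0.015 ]
 [ 0.5914 -0.315   0.015 ]
 [ 0.4968 -0.3007  0.015 ]] [ 0.5513 -0.2619  0.015 ]
t0.87 tcp [ 0.4005 -0.2586  0.2003] yaw -0.27 q [-0.8   0.33  1.79 -0.01  1.02 -0.79] gap 0.997 F [-3.6 -0.9 -0.3] -> shift [0.0801, 0.0579, -0.0113] turn -0.0046 dist 0.099
```

Call:
step_arm([
  [0.04,0.058,-0.011,-0.0046],
  [0.06,0.058,-0.011,-0.0046],
  [0.09,0.058,-0.011,-0.0046],
  [0.12,0.058,-0.011,-0.0046],
  [0.15,0.058,-0.011,-0.0046],
  [0.179,0.058,-0.011,-0.0046],
  [0.179,0.058,-0.011,-0.0046],
  [0.179,0.058,-0.011,-0.0046],
])

```text
t: 1.53
tcp_pos: [0.3879, -0.2003, 0.02]
tool_rot: [-0.0, 0.71, -0.0, 0.704]
force: [1.2, -0.9, 0.3]
finger_gap: 1.0
```

```bash
python3 -c "
from h import *
go(.3886,-.2017,.021,0)"
```

```text
t1.53 tcp [ 0.3879 -0.2003  0.02  ] yaw -0.00 q [-0.73  0.63  2.04 -0.01  0.48 -0.72] gap 1.000 F [ 1.2 -0.9  0.3] -> shift [-0.001, -0.0014, 0.0007] turn -0.0001 dist 0.002
```

Call:
step_arm([
  [-0.001,-0.0014,0.001,0],
  [-0.001,-0.0014,0.001,0],
  [-0.001,-0.0014,0.001,0],
  [-0.001,-0.0014,0.001,0],
  [-0.001,-0.0014,0.001,0],
  [-0.001,-0.0014,0.001,0],
  [-0.001,-0.0014,0.001,0],
], jaw=0, grip_force=50)

```text
t: 2.12
tcp_pos: [0.3916, -0.2037, 0.0232]
tool_rot: [-0.002, 0.708, -0.002, 0.706]
force: [4.2, 0.9, 7.2]
finger_gap: 0.089
```

```bash
python3 -c "
from h import *
go(.3886,-.2017,.12,0)
print(telemetry.sense())"
```

```text
t2.12 tcp [ 0.3916 -0.2037  0.0232] yaw -0.04 q [-0.73  0.63  2.03 -0.01  0.48 -0.72] gap 0.089 F [4.2 0.9 7.2] -> shift [-0.0968, 0.0015, -0.0032] turn -0.0006 dist 0.097
{'t': 2.1167, 'q': array([-0.72926352,  0.62774106,  2.02889152, -0.01316796,  0.48266199,
       -0.71698342]), 'qd': array([ 0.00215022,  0.00927417, -0.00391791,  0.01053103, -0.01765306,
       -0.00037131]), 'tau': array([-1.28678810e+00, -3.15467799e+01, -2.05836944e+00, -4.80747465e-01,
        9.53445397e-01,  2.81671608e-03]), 'tcp_pos': array([ 0.39159717, -0.20374957,  0.02318369]), 'tool_rot': array([-0.00194084,  0.70792683, -0.00238165,  0.7062791 ]), 'force': array([4.16388112, 0.8902147 , 7.19955485]), 'ft_torque': array([ 0.02404999, -0.79724305,  0.01691864]), 'finger_gap': 0.08949320327380662}
```

Run:
```python
from h import *
grabw('w2'); grab('side','pics/s2.png'); grab('scene','pics/sc2.png')
crop(0,"pics/side.png" if 0 else "pics/s2.png",230,220,390,340,5,"pics/s2c.png")
crop(0,"pics/sc2.png",130,120,290,240,5,"pics/sc2c.png")
```

```text
(no output)
```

View pics/w2.png

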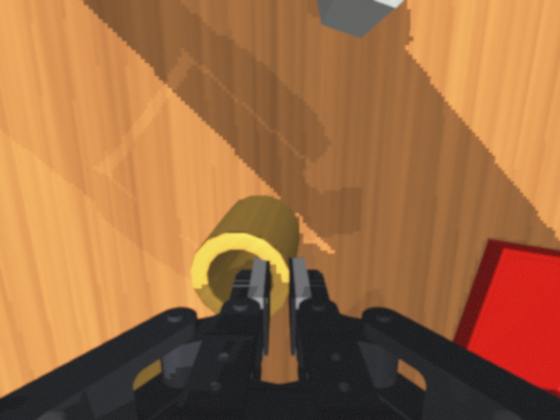

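View pics/s2c.png

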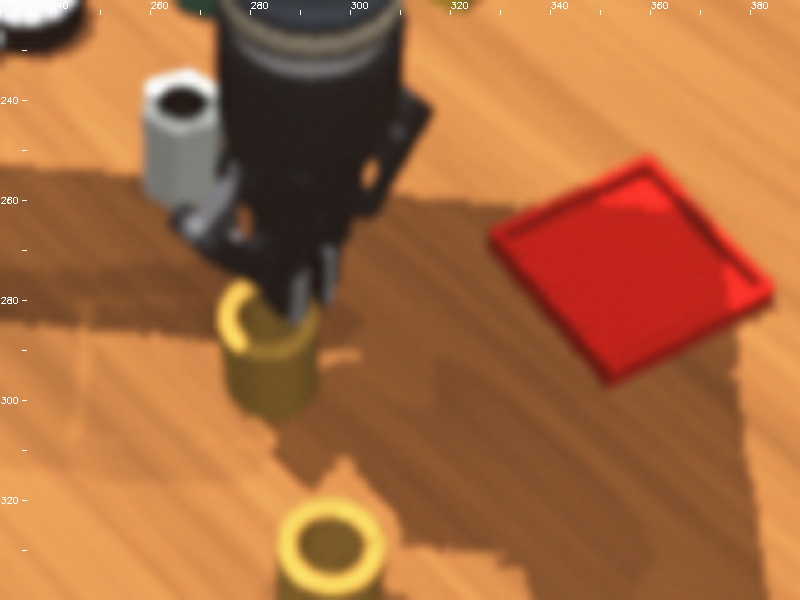

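View pics/sc2c.png

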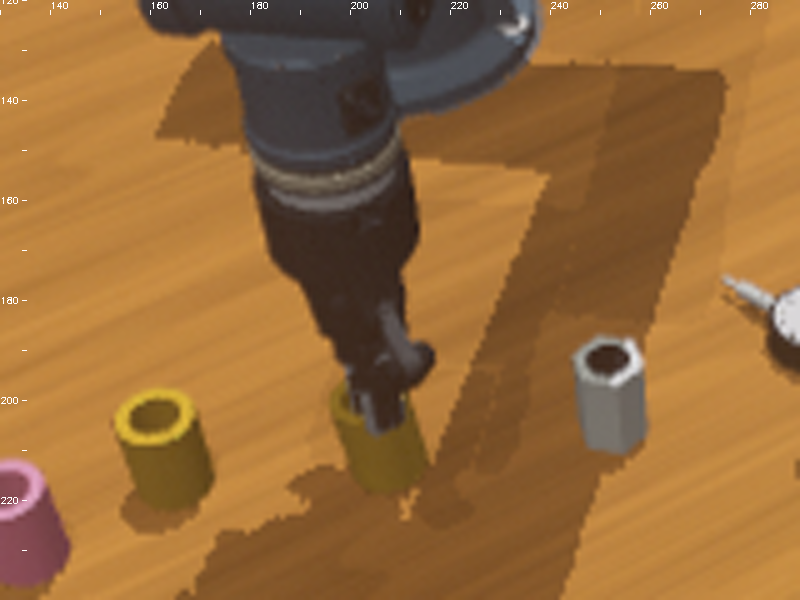

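Run:
```python
from h import *
np.set_printoptions(precision=4,suppress=True)
crop(0,"pics/w2.png",160,180,360,340,4,"pics/w2c.png")
P=PW('w2'); c=on_plane('wrist',[(243,280)],.056,P)[0]; print('wrist top',c,P[1])
print('side',on_plane('side',[(283.6,283.5)],.056))
t=np.linspace(0,2*np.pi,60)
def ring(c,z,r): return np.c_[c[0]+r*np.cos(t),c[1]+r*np.sin(t),0*t+z]
im=cv2.imread('pics/w2.png'); im=cv2.resize(im,None,fx=1,fy=1)
for z,r,col in((.056,.022,(0,0,255)),(.056,.014,(0,255,0)),(0,.022,(255,0,0))):
    cv2.polylines(im,[np.round(proj('wrist',ring(c,z,r),P)).astype(int)],True,col,1)
cv2.imwrite('pics/w2o.png',im)
s=telemetry.sense(); print(s['tcp_pos'],s['finger_gap'],s['force'])
```

```text
wrist top [ 0.3782 -0.2038  0.056 ] [ 0.394  -0.1342  0.195 ]
side [[ 0.3741 -0.2038  0.056 ]]
[ 0.3921 -0.2039  0.0229] 0.08999144048185412 [3.8615 0.9959 9.261 ]
```

View pics/w2o.png

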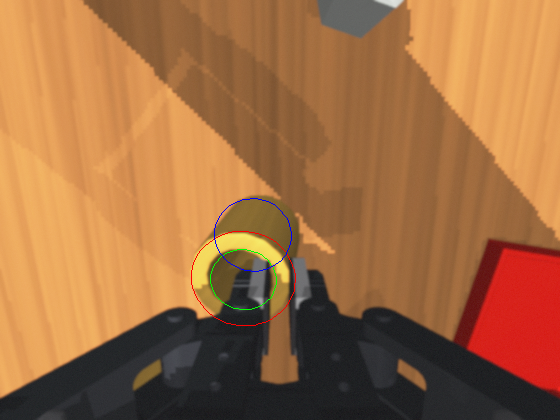

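View pics/w2c.png

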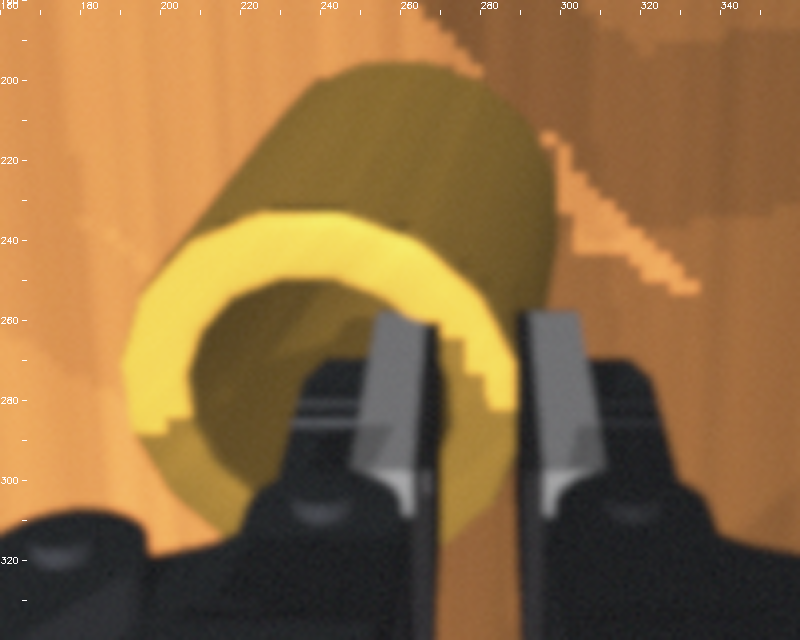

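Call:
step_arm([
  [0,0,0,0],
  [0,0,0,0],
  [0,0,0,0],
], jaw=0.013, grip_force=20)

```text
t: 2.52
tcp_pos: [0.3935, -0.2049, 0.0236]
tool_rot: [-0.003, 0.707, -0.004, 0.708]
force: [3.9, 0.4, 1.4]
finger_gap: 0.154
```

Run:
```python
from h import *
grabw('w3');go(.39,-.2,.1,0)
crop(0,"pics/w3.png",160,180,360,340,4,"pics/w3c.png")
```

```text
t2.57 tcp [ 0.3933 -0.2048  0.0234] yaw -0.07 q [-0.73  0.63  2.03 -0.01  0.48 -0.72] gap 0.152 F [3.8 1.  2.5] -> shift [-0.0766, 0.0042, -0.0032] turn -0.0012 dist 0.077
```

View pics/w3c.png

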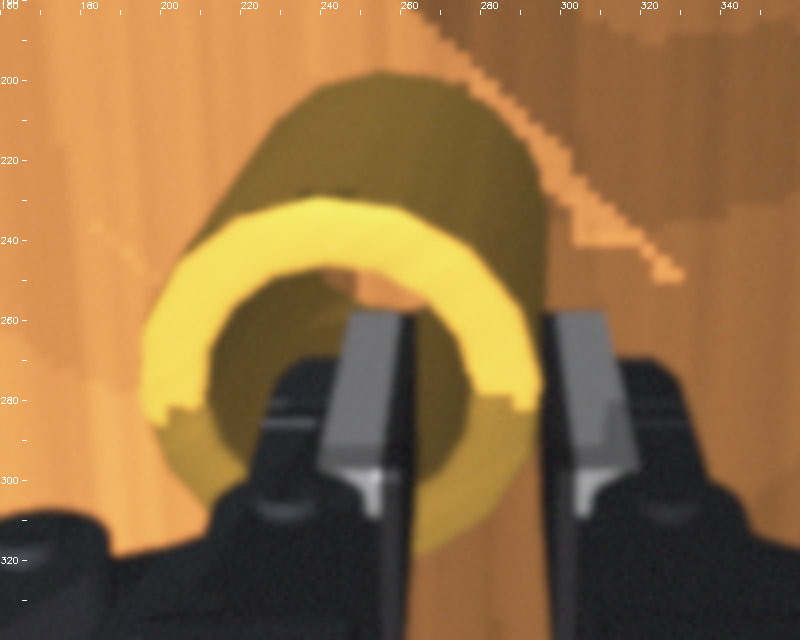

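Call:
step_arm([
  [-0.015,0,0,0],
  [-0.03,0,0,0],
  [-0.05,0,0,0],
  [-0.08,0,0,0],
  [-0.12,0,0,0],
  [-0.12,0,0,0],
  [-0.12,0,0,0],
])

```text
t: 3.15
tcp_pos: [0.3933, -0.2041, 0.1449]
tool_rot: [-0.003, 0.706, -0.004, 0.708]
force: [0.2, 0.0, -0.1]
finger_gap: 0.151
```

Run:
```python
from h import *
grabw('w4');go(.3886,-.2017,.12,0)
```

```text
t3.20 tcp [ 0.3923 -0.2032  0.1435] yaw -0.05 q [-0.73  0.38  1.94 -0.01  0.82 -0.72] gap 0.152 F [0.8 0.1 0.1] -> shift [0.0235, 0.0017, -0.0037] turn -0.0009 dist 0.024
```

View pics/w4.png

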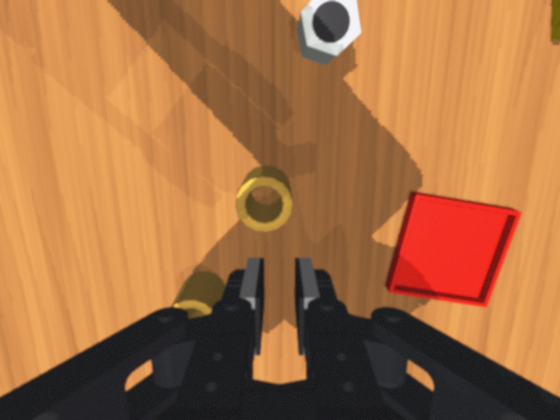

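Run:
```python
from h import *
np.set_printoptions(precision=4,suppress=True)
crop(0,"pics/w4.png",220,150,320,240,6,"pics/w4c.png")
P=PW('w4'); print(on_plane('wrist',[(264.2,204)],.056,P))
P=params('side'); im=optics.snapshot('side'); cv2.imwrite('pics/s4.png',im[:,:,::-1])
crop(0,"pics/s4.png",250,250,330,350,6,"pics/s4c.png")
# project finger tips geometry for jaw 0.013
go(.3886,-.2017,.12,0)
```

```text
[[ 0.3842 -0.2029  0.056 ]]
t3.25 tcp [ 0.3919 -0.2028  0.1427] yaw -0.06 q [-0.73  0.38  1.94 -0.01  0.82 -0.72] gap 0.156 F [-0.7  0.7 -1. ] -> shift [0.0227, 0.0013, -0.0032] turn -0.0010 dist 0.023
```

View pics/w4c.png

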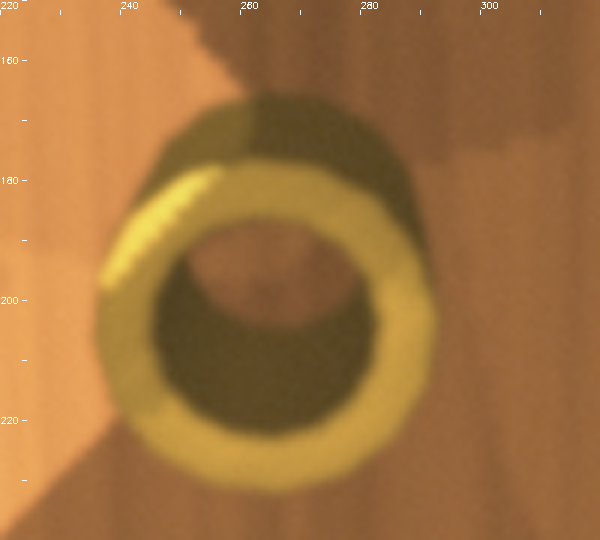

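View pics/s4c.png

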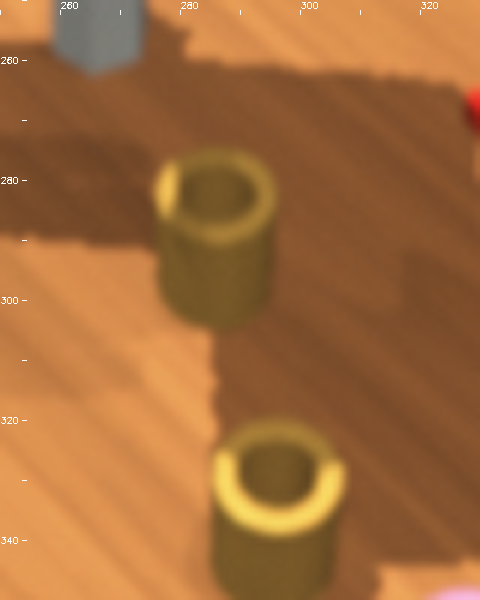

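Call:
step_arm([
  [0,0,-0.0077,0],
  [0,0,-0.0077,0],
  [0,0,-0.0077,0],
  [0,0,-0.0077,0],
  [0,0,-0.0077,0],
  [0,0,-0.0077,0],
], jaw=0.0854)

```text
t: 3.75
tcp_pos: [0.3841, -0.2028, 0.1424]
tool_rot: [-0.002, 0.708, -0.003, 0.706]
force: [0.5, -0.1, 0.6]
finger_gap: 0.977
```

Run:
```python
from h import *
go(.3842,-.2029,.010,0)
```

```text
t3.75 tcp [ 0.3841 -0.2028  0.1424] yaw -0.06 q [-0.74  0.37  1.96 -0.01  0.81 -0.73] gap 0.977 F [ 0.5 -0.1  0.6] -> shift [0.1324, 0.0008, 0.0003] turn -0.0010 dist 0.132
```

Call:
step_arm([
  [0.03,0,0,0],
  [0.06,0,0,0],
  [0.09,0,0,0],
  [0.115,0,0,0],
  [0.132,0.0008,0.0003,0],
  [0.132,0.0008,0.0003,0],
  [0.132,0.0008,0.0003,0],
])

```text
t: 4.33
tcp_pos: [0.3839, -0.2026, 0.0098]
tool_rot: [-0.001, 0.708, -0.002, 0.706]
force: [0.0, -0.2, 0.1]
finger_gap: 0.999
```

Run:
```python
from h import *
go(.3842,-.2029,.010,0); grabw('w5')
```

```text
t4.33 tcp [ 0.3839 -0.2026  0.0098] yaw -0.06 q [-0.74  0.66  2.05 -0.01  0.43 -0.73] gap 0.999 F [ 0.  -0.2  0.1] -> shift [-0.0002, -0.0003, 0.0003] turn -0.0010 dist 0.000
```

View pics/w5.png

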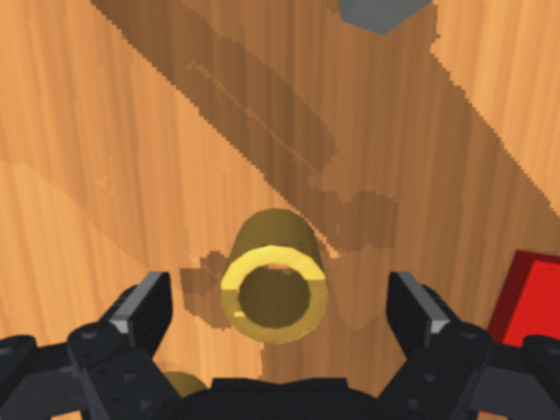

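Call:
step_arm([
  [0,0,-0.0018,0],
  [0,0,-0.0018,0],
  [0,0,-0.0018,0],
  [0,0,-0.0018,0],
], jaw=0.055, grip_force=30)

```text
t: 4.72
tcp_pos: [0.3831, -0.2034, 0.0115]
tool_rot: [-0.002, 0.707, -0.003, 0.707]
force: [-0.5, 0.0, 0.0]
finger_gap: 0.643
```

Run:
```python
from h import *
go(.3842,-.2029,.010,0); grabw('w6'); crop(0,'pics/w6.png',160,220,400,400,3,'pics/w6c.png')
```

```text
t4.72 tcp [ 0.3831 -0.2034  0.0115] yaw -0.05 q [-0.74  0.65  2.05 -0.01  0.43 -0.73] gap 0.643 F [-0.5  0.   0. ] -> shift [0.0015, 0.0006, 0.0011] turn -0.0009 dist 0.002
```

View pics/w6c.png

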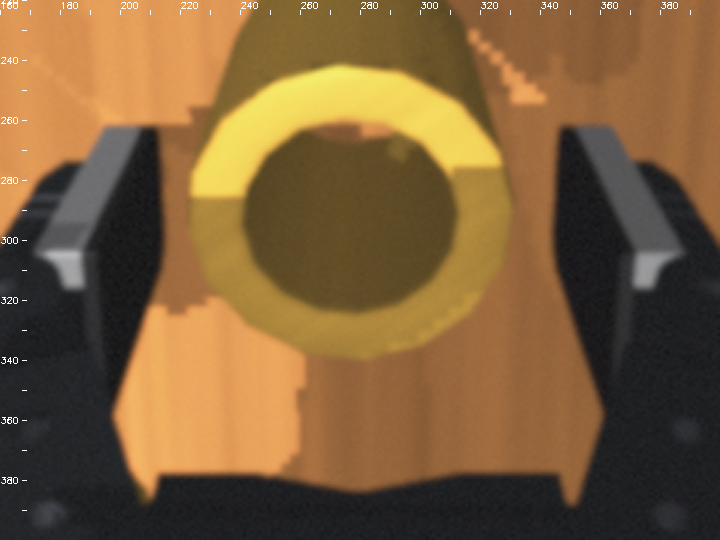

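Run:
```python
from h import *
P=PW('w6')
for z in (.0115,.03,.04,.056): print(z,proj('wrist',[.3831,-.2034,z],P), proj('wrist',[.3831-.033,-.2034+.011,z],P),proj('wrist',[.3831-.033,-.2034-.011,z],P))
print(on_plane('wrist',[(276.7,287)],.056,P))
```

```text
0.0115 [[275.4074578  250.69469769]] [[209.73889867 230.37802551]] [[212.0597242  270.42530422]]
0.03 [[274.98827456 265.83887419]] [[202.18328043 243.59896633]] [[205.02123841 287.35565841]]
0.04 [[274.72221593 275.45099231]] [[197.37358894 252.01504091]] [[200.56675205 298.07046754]]
0.056 [[274.22153399 293.53953896]] [[188.29266829 267.90498014]] [[192.21109476 318.16914241]]
[[ 0.38408235 -0.20055386  0.056     ]]
```

Run:
```python
from h import *
for z in (.0232,.03,.04,.05,.06):
  X=[.3916+.009,-.2037-.005,z]
  print(z,proj('scene',X),proj('side',X))
```

```text
0.0232 [[207.28241215 213.4414348 ]] [[293.72608765 287.93935119]]
0.03 [[206.93549098 211.79119832]] [[293.83383003 286.06119432]]
0.04 [[206.41938896 209.33620146]] [[293.99406186 283.2680454 ]]
0.05 [[205.89610323 206.84703308]] [[294.1564598  280.43713711]]
0.06 [[205.36548274 204.3229747 ]] [[294.32106806 277.56769856]]
```

Call:
step_arm([
  [0.003,0.002,-0.001,0],
  [0.006,0.002,-0.001,0],
  [0.009,0.002,-0.001,0],
  [0.012,0.002,-0.001,0],
  [0.013,0.002,-0.001,0],
])

```text
t: 5.18
tcp_pos: [0.3818, -0.2013, -0.0023]
tool_rot: [-0.002, 0.708, -0.003, 0.707]
force: [0.1, -0.7, 1.1]
finger_gap: 0.646
```

Run:
```python
from h import *
go(.3825,-.201,-.015,0); grabw('w7'); crop(0,'pics/w7.png',160,220,400,400,3,'pics/w7c.png')
grab('scene','pics/sc7.png'); crop(0,"pics/sc7.png",130,120,290,240,5,"pics/sc7c.png")
```

```text
t5.18 tcp [ 0.3818 -0.2013 -0.0023] yaw -0.05 q [-0.74  0.68  2.06 -0.02  0.39 -0.73] gap 0.646 F [ 0.1 -0.7  1.1] -> shift [0.0127, 0.0003, 0.0007] turn -0.0009 dist 0.013
```

View pics/w7c.png

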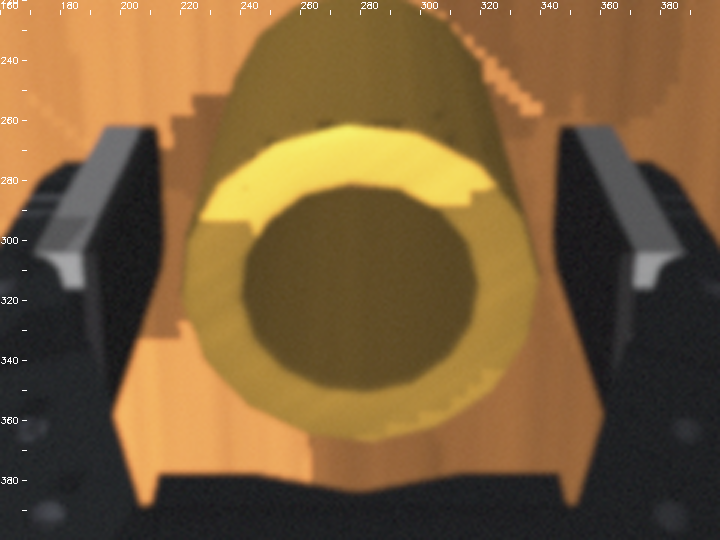

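View pics/sc7c.png

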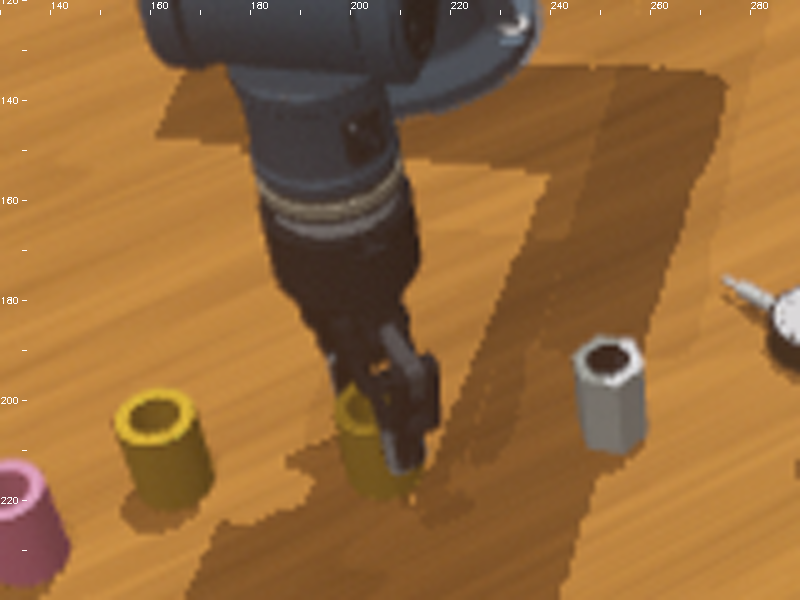

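Run:
```python
from h import *
for z in (0,.01,.02,.03,.04,.05):
  print(z,*[proj('scene',[.3818+dx,-.2013-.011,z]).round(1) for dx in(.0275,.042)])
```

```text
0 [[208.8 221.4]] [[211.2 224.7]]
0.01 [[208.3 219.1]] [[210.7 222.3]]
0.02 [[207.8 216.7]] [[210.2 219.9]]
0.03 [[207.2 214.3]] [[209.7 217.5]]
0.04 [[206.7 211.8]] [[209.2 215.1]]
0.05 [[206.2 209.3]] [[208.7 212.6]]
```

Call:
step_arm([
  [0.003,0,0,0],
  [0.006,0,0,0],
  [0.009,0,0,0],
  [0.012,0,0,0],
  [0.014,0,0,0],
  [0.014,0,0,0],
])

```text
t: 5.78
tcp_pos: [0.3816, -0.2012, -0.0166]
tool_rot: [-0.002, 0.708, -0.003, 0.706]
force: [-0.1, 0.7, -0.4]
finger_gap: 0.644
```

Call:
step_arm([
  [0,0,0,0],
  [0,0,0,0],
  [0,0,0,0],
  [0,0,0,0],
], jaw=0.046)

```text
t: 6.12
tcp_pos: [0.3817, -0.2013, -0.0165]
tool_rot: [-0.002, 0.708, -0.003, 0.706]
force: [0.0, 0.3, 0.8]
finger_gap: 0.539
```

Call:
step_arm([
  [0,0,0,0],
  [0,0,0,0],
  [0,0,0,0],
  [0,0,0,0],
], jaw=0.03, grip_force=50)

```text
t: 6.45
tcp_pos: [0.3818, -0.2014, -0.0163]
tool_rot: [-0.002, 0.708, -0.003, 0.707]
force: [-0.2, 0.8, 3.2]
finger_gap: 0.493
```

Run:
```python
from h import *
go(.3825,-.201,.09,0); grabw('w8')
```

```text
t6.45 tcp [ 0.3818 -0.2014 -0.0163] yaw -0.06 q [-0.74  0.72  2.07 -0.02  0.35 -0.72] gap 0.493 F [-0.2  0.8  3.2] -> shift [-0.1063, -0.0003, 0.0006] turn -0.0010 dist 0.106
```

View pics/w8.png

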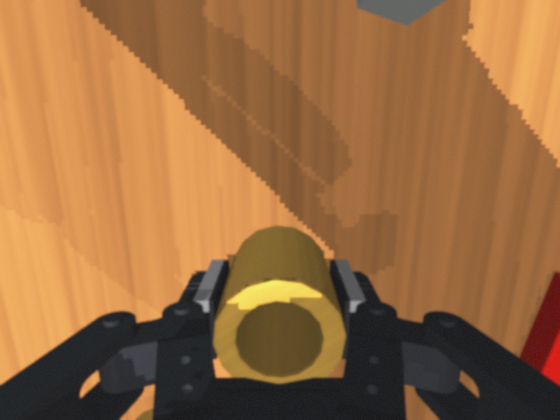

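Call:
step_arm([
  [-0.015,0,0,0],
  [-0.03,0,0,0],
  [-0.06,0,0,0],
  [-0.1,0,0,0],
  [-0.136,0,0,0],
  [-0.136,0,0,0],
  [-0.136,0,0,0],
])

```text
t: 7.08
tcp_pos: [0.3827, -0.201, 0.1209]
tool_rot: [-0.003, 0.707, -0.004, 0.708]
force: [-0.3, -0.6, -3.8]
finger_gap: 0.496
```

Run:
```python
from h import *
go(.57,.09,.12,-7); grab('side','pics/s9.png')
```

```text
t7.08 tcp [ 0.3827 -0.201   0.1209] yaw -0.05 q [-0.74  0.41  1.99 -0.01  0.74 -0.73] gap 0.496 F [-0.3 -0.6 -3.8] -> shift [-0.0015, 0.2912, 0.1871] turn 0.1214 dist 0.346
```

View pics/s9.png

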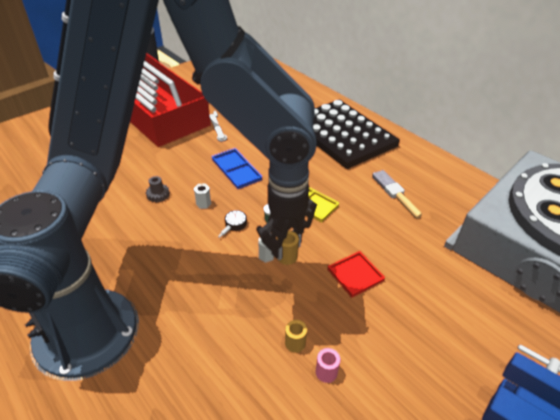

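Call:
step_arm([
  [0,0.017,0.011,0.02],
  [0,0.05,0.032,0.05],
  [0,0.084,0.054,0.09],
  [0,0.118,0.076,0.1214],
  [0,0.152,0.098,0.1214],
  [0,0.186,0.12,0.1214],
  [0,0.22,0.141,0.1214],
  [0,0.25,0.161,0.1214],
])

```text
t: 7.8
tcp_pos: [0.541, 0.0525, 0.1141]
tool_rot: [0.041, 0.709, -0.045, 0.703]
force: [-0.0, -1.1, -4.6]
finger_gap: 0.494
```

Run:
```python
from h import *
go(.57,.09,.12,-7)
```

```text
t7.80 tcp [0.541  0.0525 0.1141] yaw -6.96 q [-0.11  0.54  1.71 -0.01  0.89  0.02] gap 0.494 F [-0.  -1.1 -4.6] -> shift [-0.0064, 0.0407, 0.0242] turn 0.0006 dist 0.048
```

Call:
step_arm([
  [-0.004,0.03,0.018,0],
  [-0.006,0.041,0.024,0],
  [-0.006,0.041,0.024,0],
  [-0.006,0.041,0.024,0],
  [-0.006,0.041,0.024,0],
])

```text
t: 8.22
tcp_pos: [0.5672, 0.0895, 0.1173]
tool_rot: [0.041, 0.711, -0.045, 0.701]
force: [0.1, -0.3, -4.8]
finger_gap: 0.489
```

Run:
```python
from h import *
go(.57,.09,.12,-7); grabw('w10')
```

```text
t8.22 tcp [0.5672 0.0895 0.1173] yaw -6.99 q [-0.03  0.57  1.63 -0.01  0.95  0.09] gap 0.489 F [ 0.1 -0.3 -4.8] -> shift [-0.0027, 0.0008, 0.0027] turn 0.0003 dist 0.004
```

View pics/w10.png

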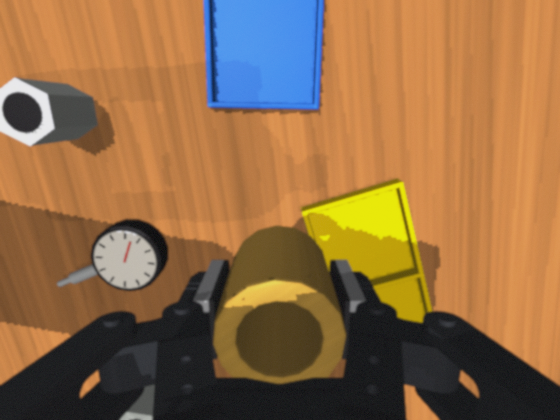

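Run:
```python
from h import *
np.set_printoptions(precision=4,suppress=True)
P=PW('w10')
crop(0,'pics/w10.png',190,0,340,120,5,'pics/w10c.png')
y=on_plane('wrist',[(209,107),(319.5,109),(205,1),(324,1)],.015,P); print(y)
e=y[1]-y[0]; print(np.linalg.norm(e),np.degrees(np.arctan2(e[1],e[0])))
print(on_plane('wrist',[(303,211),(403,182)],.015,P))
```

```text
[[0.5255 0.1664 0.015 ]
 [0.6054 0.1551 0.015 ]
 [0.5349 0.2346 0.015 ]
 [0.6148 0.2245 0.015 ]]
0.08072725394147987 -7.985706647400023
[[0.5855 0.0797 0.015 ]
 [0.6642 0.0937 0.015 ]]
```

View pics/w10c.png

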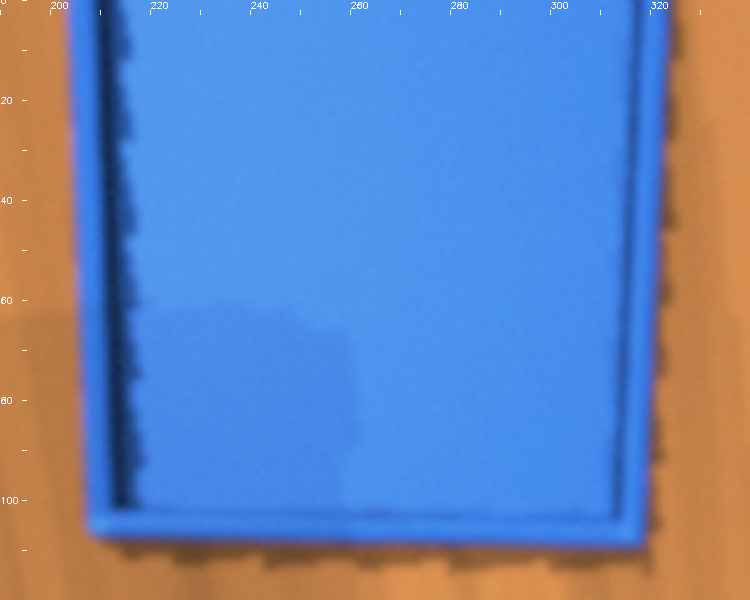

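Run:
```python
from h import *
np.set_printoptions(precision=4,suppress=True)
P=PW('w10'); s=telemetry.sense(); M=R.from_quat(s['tool_rot']).as_matrix()
for r in (328,331):
  print(M.T@(on_plane('wrist',[(279.5,r)],s['tcp_pos'][2]+.0725,P)[0]-s['tcp_pos']))
go(.579,.281,.12,-7.5)
```

```text
[-0.0726  0.0036  0.0018]
[-0.0725  0.0025  0.0018]
t8.27 tcp [0.5676 0.0892 0.1179] yaw -7.03 q [-0.03  0.57  1.63 -0.01  0.95  0.09] gap 0.495 F [ 0.5 -0.1 -4.4] -> shift [-0.0034, 0.1917, -0.0121] turn 0.0082 dist 0.192
```

Call:
step_arm([
  [0,0.02,-0.001,0.008],
  [-0.001,0.05,-0.004,0.008],
  [-0.002,0.085,-0.006,0.008],
  [-0.003,0.12,-0.008,0.008],
  [-0.003,0.15,-0.01,0.008],
  [-0.003,0.175,-0.012,0.008],
  [-0.003,0.189,-0.013,0.008],
  [-0.003,0.189,-0.013,0.008],
])

```text
t: 8.93
tcp_pos: [0.5773, 0.2799, 0.1192]
tool_rot: [0.044, 0.71, -0.048, 0.701]
force: [-0.2, -1.0, -4.3]
finger_gap: 0.498
```

Run:
```python
from h import *
go(.578,.2785,.03,-7.5);grab('scene','pics/sc11.png'); grabw('w11')
crop(0,"pics/sc11.png",290,110,430,220,5,"pics/sc11c.png")
```

```text
t8.93 tcp [0.5773 0.2799 0.1192] yaw -7.41 q [ 0.28  0.65  1.45 -0.    1.06  0.41] gap 0.498 F [-0.2 -1.  -4.3] -> shift [0.0892, -0.0007, 0.0021] turn 0.0016 dist 0.089
```

View pics/sc11c.png

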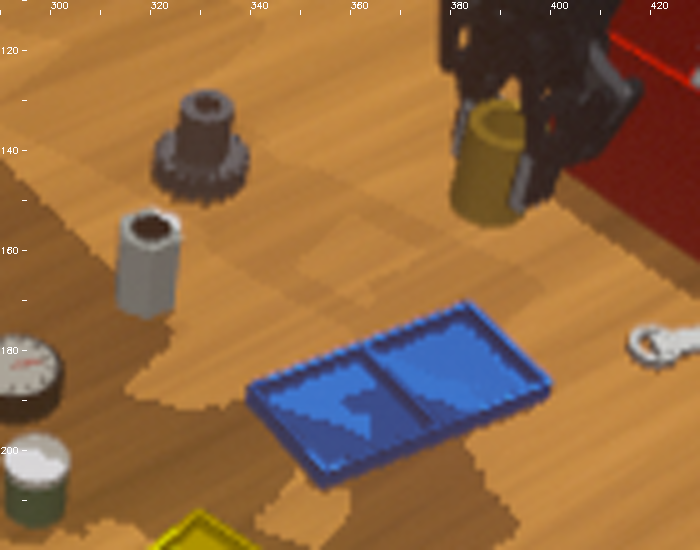

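View pics/w11.png

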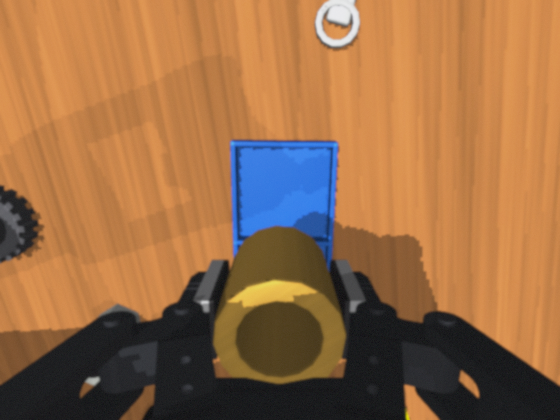

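Run:
```python
from h import *
np.set_printoptions(precision=4,suppress=True)
P=PW('w11')
y=on_plane('wrist',[(231,141.5),(338.5,142)],.015,P); print(y,y.mean(0)); e=y[1]-y[0]; print(np.linalg.norm(e),np.degrees(np.arctan2(e[1],e[0])))
s=telemetry.sense(); M=R.from_quat(s['tool_rot']).as_matrix()
for z in(.003,.015): print(proj('wrist',[.578+.0004+.0018,.2785+.003,z],P))
a=on_plane('wrist',[(285,239),(285,143)],.015,P);print(a,np.linalg.norm(a[0]-a[1]))
```

```text
[[0.5476 0.3284 0.015 ]
 [0.6278 0.3176 0.015 ]] [0.5877 0.323  0.015 ]
0.0809487912662408 -7.627578405283153
[[281.8839 192.7638]]
[[281.7803 196.2026]]
[[0.5782 0.2457 0.015 ]
 [0.5879 0.3221 0.015 ]] 0.07698546379545285
```

Call:
step_arm([
  [0.02,-0.0007,0.004,0],
  [0.05,-0.0007,0.004,0],
  [0.08,-0.0007,0.004,0],
  [0.1,-0.0007,0.004,0],
  [0.112,-0.0007,0.004,0],
  [0.118,-0.0007,0.004,0],
  [0.12,-0.0007,0.004,0],
  [0.12,-0.0007,0.004,0],
])

```text
t: 9.7
tcp_pos: [0.58, 0.2742, -0.0004]
tool_rot: [0.044, 0.71, -0.049, 0.701]
force: [0.4, -0.3, -4.1]
finger_gap: 0.493
```

Run:
```python
from h import *
go(.58,.2785,-.0125,-7.5);grab('side','pics/s12.png')
crop(0,"pics/s12.png",180,110,300,210,6,"pics/s12c.png")
```

```text
t9.70 tcp [ 5.800e-01  2.742e-01 -4.000e-04] yaw -7.55 q [ 0.27  0.82  1.5  -0.    0.84  0.4 ] gap 0.493 F [ 0.4 -0.3 -4.1] -> shift [0.0121, 0.0044, -0.0004] turn -0.0009 dist 0.013
```

View pics/s12c.png

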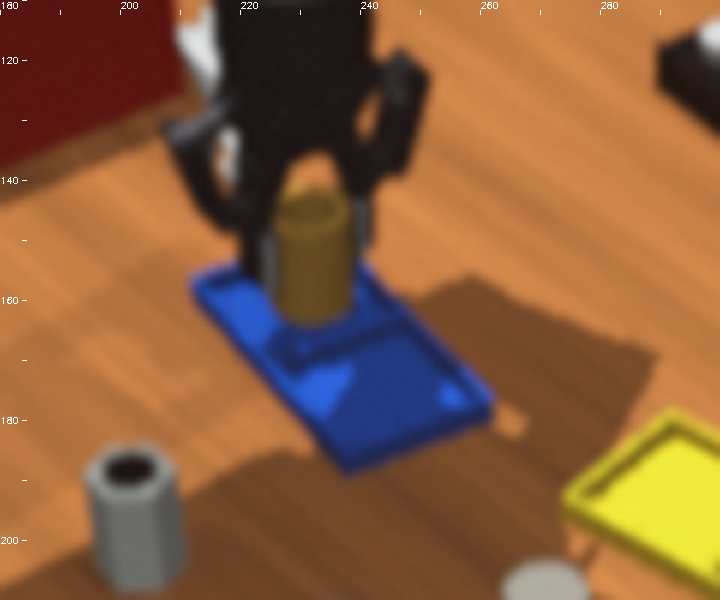

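Call:
step_arm([
  [0,0.0044,0,0],
  [0.004,0.0044,0,0],
  [0.007,0.0044,0,0],
  [0.01,0.0044,0,0],
  [0.012,0.0044,0,0],
  [0.0125,0.0044,0,0],
  [0.0125,0.0044,0,0],
])

```text
t: 10.33
tcp_pos: [0.5804, 0.2788, -0.0127]
tool_rot: [0.044, 0.71, -0.049, 0.701]
force: [-0.5, 0.6, -4.5]
finger_gap: 0.496
```

Run:
```python
from h import *
go(.58,.2785,-.0135,-7.5);grab('side','pics/s13.png')
crop(0,"pics/s13.png",180,110,300,210,6,"pics/s13c.png")
```

```text
t10.33 tcp [ 0.5804  0.2788 -0.0127] yaw -7.52 q [ 0.28  0.84  1.5  -0.    0.82  0.41] gap 0.496 F [-0.5  0.6 -4.5] -> shift [0.0008, -0.0004, -0.0004] turn -0.0004 dist 0.001
```

View pics/s13c.png

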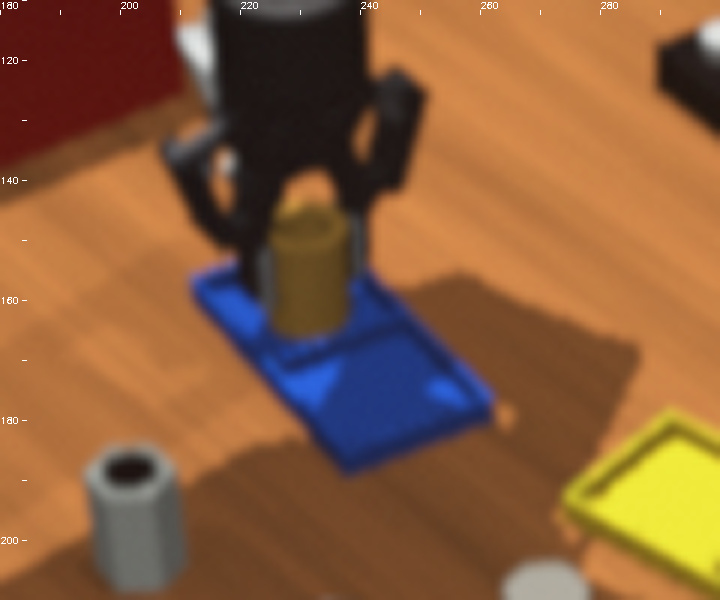

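Call:
step_arm([
  [0.001,0,0,0],
  [0.0015,0,0,0],
  [0.002,0,0,0],
  [0.002,0,0,0],
])

```text
t: 10.72
tcp_pos: [0.581, 0.2789, -0.0131]
tool_rot: [0.044, 0.71, -0.049, 0.701]
force: [-2.1, -0.7, 4.5]
finger_gap: 0.494
```

Call:
step_arm([
  [-0.0003,0,0,0],
  [-0.0003,0,0,0],
  [-0.0003,0,0,0],
  [-0.0003,0,0,0],
], jaw=0.056)

```text
t: 11.05
tcp_pos: [0.5813, 0.279, -0.0126]
tool_rot: [0.044, 0.71, -0.049, 0.701]
force: [0.3, -1.2, -0.3]
finger_gap: 0.653
```

Call:
step_arm([
  [-0.015,0,0,0],
  [-0.03,0,0,0],
  [-0.05,0,0,0],
  [-0.08,0,0,0],
  [-0.12,0,0,0],
  [-0.16,0,0,0],
  [-0.16,0,0,0],
])

```text
t: 11.63
tcp_pos: [0.5893, 0.282, 0.1563]
tool_rot: [0.046, 0.704, -0.047, 0.707]
force: [1.5, -0.1, 0.9]
finger_gap: 0.655
```

Run:
```python
from h import *
go(.3223,-.3062,.13,0);grabw('w14')
```

```text
t11.63 tcp [0.5893 0.282  0.1563] yaw -7.51 q [ 0.28  0.61  1.4  -0.    1.12  0.41] gap 0.655 F [ 1.5 -0.1  0.9] -> shift [0.0261, -0.618, -0.1879] turn -0.1310 dist 0.646
```

View pics/w14.png

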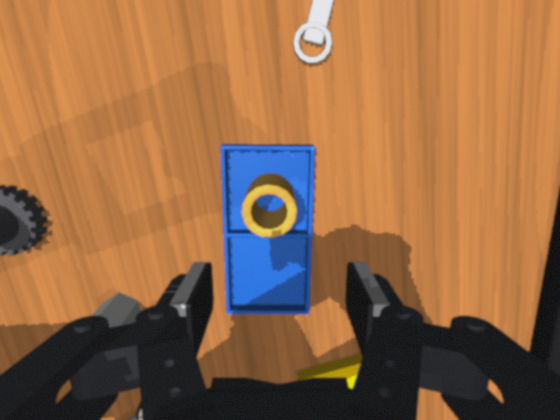

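Run:
```python
from h import *
np.set_printoptions(precision=4,suppress=True)
P=PW('w14')
y=on_plane('wrist',[(221.5,145),(315,145.5),(227.5,313.5),(309.5,313)],.015,P); print(y,y.mean(0))
print('ring',on_plane('wrist',[(270,211)],.059,P))
go(.3205,-.308,.13,0)
```

```text
[[0.5482 0.3287 0.015 ]
 [0.6277 0.3178 0.015 ]
 [0.5257 0.1673 0.015 ]
 [0.6055 0.1571 0.015 ]] [0.5768 0.2427 0.015 ]
ring [[0.5839 0.2771 0.059 ]]
t11.68 tcp [0.5872 0.2813 0.1529] yaw -7.52 q [ 0.28  0.62  1.41 -0.    1.12  0.41] gap 0.655 F [ 0.3  0.8 -0.8] -> shift [0.0249, -0.619, -0.1873] turn -0.1312 dist 0.647
```

Call:
step_arm([
  [0,-0.041,-0.0125,-0.02],
  [0,-0.082,-0.025,-0.05],
  [0,-0.123,-0.0375,-0.08],
  [0,-0.164,-0.05,-0.11],
  [0,-0.205,-0.0625,-0.131],
  [0,-0.246,-0.075,-0.131],
  [0,-0.287,-0.0875,-0.131],
  [0,-0.328,-0.1,-0.131],
], jaw=0.08)

```text
t: 12.35
tcp_pos: [0.4466, -0.0243, 0.153]
tool_rot: [-0.001, 0.708, -0.001, 0.706]
force: [0.1, -0.5, 0.1]
finger_gap: 0.94
```

Run:
```python
from h import *
go(.3205,-.308,.13,0)
```

```text
t12.35 tcp [ 0.4466 -0.0243  0.153 ] yaw 0.03 q [-0.3   0.37  1.91 -0.    0.86 -0.3 ] gap 0.940 F [ 0.1 -0.5  0.1] -> shift [0.0241, -0.2836, -0.1262] turn 0.0005 dist 0.311
```

Call:
step_arm([
  [0.003,-0.036,-0.016,0],
  [0.006,-0.073,-0.032,0],
  [0.01,-0.11,-0.049,0],
  [0.013,-0.146,-0.065,0],
  [0.016,-0.183,-0.081,0],
  [0.02,-0.22,-0.098,0],
  [0.024,-0.257,-0.114,0],
  [0.024,-0.284,-0.126,0],
])

```text
t: 13.02
tcp_pos: [0.3188, -0.3106, 0.1287]
tool_rot: [0.0, 0.708, -0.001, 0.706]
force: [1.3, 0.2, -0.0]
finger_gap: 0.94
```

Call:
step_arm([
  [0,-0.001,0,0],
  [0,-0.001,0,0],
])

```text
t: 13.18
tcp_pos: [0.3177, -0.3128, 0.1276]
tool_rot: [0.002, 0.709, -0.002, 0.705]
force: [1.0, 0.2, -0.5]
finger_gap: 0.935
```

Run:
```python
from h import *
go(.3205,-.308,.06,0); grabw('w15')
```

```text
t13.18 tcp [ 0.3177 -0.3128  0.1276] yaw -0.33 q [-1.03  0.41  1.94 -0.01  0.79 -1.02] gap 0.935 F [ 1.   0.2 -0.5] -> shift [0.0676, 0.0048, 0.0031] turn -0.0057 dist 0.068
```

View pics/w15.png

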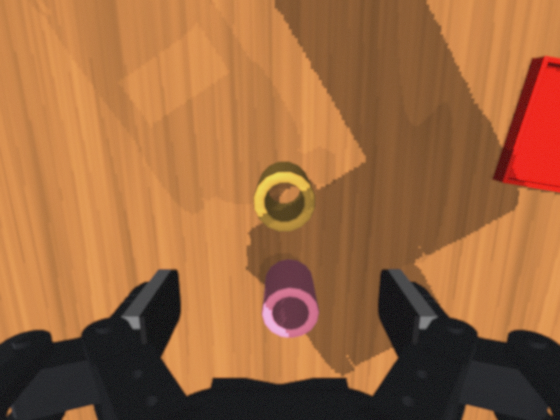

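Run:
```python
from h import *
np.set_printoptions(precision=4,suppress=True)
P=PW('w15')
c=on_plane('wrist',[(284,200.5)],.056,P)[0]; print(c)
go(c[0]-.0018,c[1]-.003,-.0155,0)
```

```text
[ 0.3226 -0.3038  0.056 ]
t13.23 tcp [ 0.3179 -0.3109  0.1277] yaw -0.22 q [-1.02  0.41  1.94 -0.01  0.79 -1.02] gap 0.940 F [-0.2 -0.9  0.5] -> shift [0.1432, 0.0039, 0.0037] turn -0.0038 dist 0.143
```

Call:
step_arm([
  [0.02,0.004,0.0035,-0.0038],
  [0.045,0.004,0.0035,-0.0038],
  [0.075,0.004,0.0035,-0.0038],
  [0.1,0.004,0.0035,-0.0038],
  [0.12,0.004,0.0035,-0.0038],
  [0.135,0.004,0.0035,-0.0038],
  [0.143,0.004,0.0035,-0.0038],
  [0.143,0.004,0.0035,-0.0038],
])

```text
t: 13.9
tcp_pos: [0.3204, -0.304, -0.0167]
tool_rot: [0.001, 0.71, 0.003, 0.704]
force: [0.8, -0.8, -0.3]
finger_gap: 0.938
```

Run:
```python
from h import *
go(.3208,-.3068,-.0155,0);grabw('w16')
```

```text
t13.90 tcp [ 0.3204 -0.304  -0.0167] yaw 0.13 q [-1.01  0.72  2.03 -0.01  0.4  -1.  ] gap 0.938 F [ 0.8 -0.8 -0.3] -> shift [-0.0012, -0.0028, 0.0004] turn 0.0022 dist 0.003
```

View pics/w16.png

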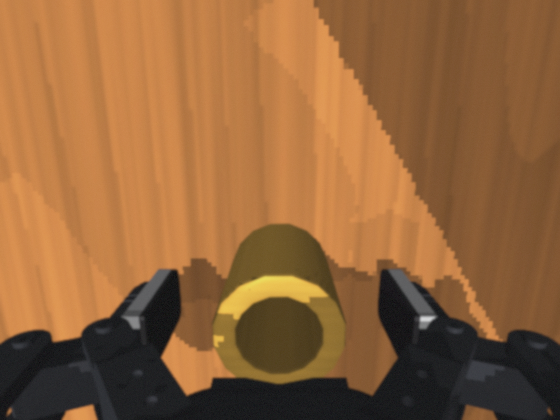

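Call:
step_arm([
  [0,0,0,0],
  [0,0,0,0],
  [0,0,0,0],
  [0,0,0,0],
], jaw=0.047, grip_force=30)

```text
t: 14.28
tcp_pos: [0.321, -0.3052, -0.015]
tool_rot: [0.0, 0.709, 0.002, 0.705]
force: [0.8, 0.3, 1.4]
finger_gap: 0.551
```

Call:
step_arm([
  [0,0,0,0],
  [0,0,0,0],
  [0,0,0,0],
  [0,0,0,0],
], jaw=0.03, grip_force=50)

```text
t: 14.62
tcp_pos: [0.3211, -0.3055, -0.0146]
tool_rot: [-0.0, 0.709, 0.001, 0.705]
force: [-0.3, 1.5, 4.8]
finger_gap: 0.494
```

Call:
step_arm([
  [-0.015,0,0,0],
  [-0.03,0,0,0],
  [-0.06,0,0,0],
  [-0.1,0,0,0],
  [-0.136,0,0,0],
  [-0.136,0,0,0],
])

```text
t: 15.12
tcp_pos: [0.324, -0.3089, 0.1264]
tool_rot: [-0.004, 0.707, -0.002, 0.707]
force: [1.3, -0.6, -3.3]
finger_gap: 0.496
```

Run:
```python
from h import *
go(.5697,.20,.12,-7.5)
```

```text
t15.12 tcp [ 0.324  -0.3089  0.1264] yaw 0.12 q [-1.01  0.42  1.95 -0.    0.77 -1.01] gap 0.496 F [ 1.3 -0.6 -3.3] -> shift [0.0025, 0.5085, 0.2467] turn 0.1330 dist 0.565
```

Call:
step_arm([
  [0,0.015,0.007,0.02],
  [0,0.045,0.022,0.05],
  [0,0.08,0.039,0.09],
  [0,0.117,0.057,0.133],
  [0,0.154,0.075,0.133],
  [0,0.191,0.093,0.133],
  [0,0.228,0.111,0.133],
  [0,0.265,0.129,0.133],
])

```text
t: 15.78
tcp_pos: [0.4517, -0.0414, 0.123]
tool_rot: [0.044, 0.706, -0.049, 0.705]
force: [0.6, -1.0, -4.8]
finger_gap: 0.493
```

Run:
```python
from h import *
go(.569,.203,.12,-7.5)
```

```text
t15.78 tcp [ 0.4517 -0.0414  0.123 ] yaw -7.52 q [-0.33  0.43  1.93 -0.01  0.78 -0.19] gap 0.493 F [ 0.6 -1.  -4.8] -> shift [0.0009, 0.2576, 0.0843] turn -0.0003 dist 0.271
```

Call:
step_arm([
  [0,0.036,0.012,0],
  [0,0.072,0.024,0],
  [0,0.109,0.036,0],
  [0,0.146,0.048,0],
  [0,0.18,0.06,0],
  [0,0.215,0.071,0],
  [0,0.24,0.079,0],
  [0,0.2576,0.0843,0],
])

```text
t: 16.45
tcp_pos: [0.5688, 0.2057, 0.1187]
tool_rot: [0.043, 0.707, -0.048, 0.704]
force: [-0.1, -0.1, -3.2]
finger_gap: 0.497
```

Call:
step_arm([
  [0,0,0,0],
  [0,0,0,0],
])

```text
t: 16.62
tcp_pos: [0.5671, 0.2064, 0.1162]
tool_rot: [0.042, 0.708, -0.048, 0.703]
force: [-1.2, -0.3, -4.0]
finger_gap: 0.497
```

Run:
```python
from h import *
go(.569,.203,-.010,-7.5); grabw('w17')
```

```text
t16.62 tcp [0.5671 0.2064 0.1162] yaw -7.27 q [ 0.17  0.61  1.56 -0.01  0.99  0.3 ] gap 0.497 F [-1.2 -0.3 -4. ] -> shift [0.1262, -0.002, 0.0033] turn 0.0040 dist 0.126
```

View pics/w17.png

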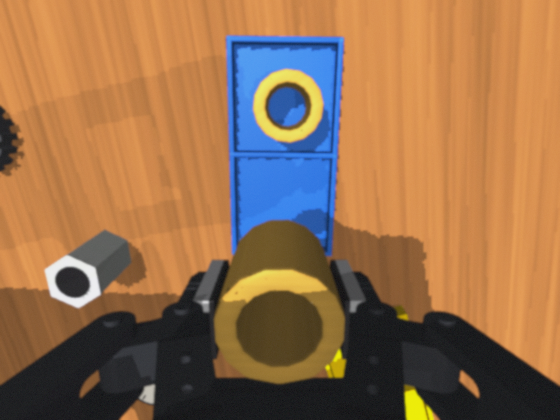

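Call:
step_arm([
  [0.02,-0.002,0.0033,0.004],
  [0.05,-0.002,0.0033,0.004],
  [0.08,-0.002,0.0033,0.004],
  [0.1,-0.002,0.0033,0.004],
  [0.112,-0.002,0.0033,0.004],
  [0.119,-0.002,0.0033,0.004],
  [0.122,-0.002,0.0033,0.004],
  [0.122,-0.002,0.0033,0.004],
])

```text
t: 17.33
tcp_pos: [0.5688, 0.2013, -0.0055]
tool_rot: [0.044, 0.708, -0.05, 0.703]
force: [0.2, 0.6, -3.4]
finger_gap: 0.5
```

Run:
```python
from h import *
go(.569,.203,-.011,-7.5); grab('side','pics/s18.png')
crop(0,"pics/s18.png",180,110,300,210,6,"pics/s18c.png")
```

```text
t17.33 tcp [ 0.5688  0.2013 -0.0055] yaw -7.61 q [ 0.16  0.79  1.61 -0.01  0.75  0.3 ] gap 0.500 F [ 0.2  0.6 -3.4] -> shift [0.0055, 0.0017, 0.0001] turn -0.0019 dist 0.006
```

View pics/s18c.png

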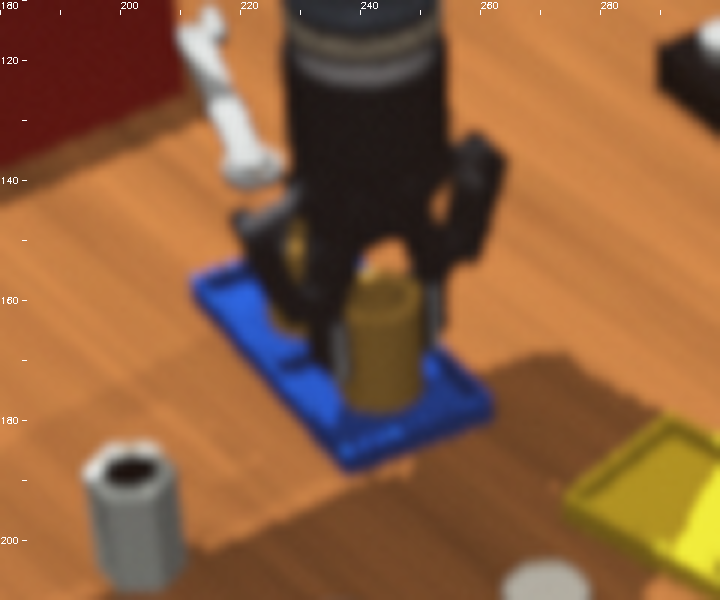

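Call:
step_arm([
  [0.002,0.0017,0,0],
  [0.004,0.0017,0,0],
  [0.005,0.0017,0,0],
  [0.006,0.0017,0,0],
  [0.0065,0.0017,0,0],
  [0.0065,0.0017,0,0],
])

```text
t: 17.88
tcp_pos: [0.5694, 0.2033, -0.0113]
tool_rot: [0.044, 0.708, -0.05, 0.703]
force: [-0.1, -0.1, -3.4]
finger_gap: 0.495
```

Call:
step_arm([
  [0.0007,0,0,0],
  [0.0014,0,0,0],
  [0.0017,0,0,0],
  [0.0017,0,0,0],
])

```text
t: 18.22
tcp_pos: [0.5695, 0.2033, -0.0115]
tool_rot: [0.044, 0.708, -0.05, 0.703]
force: [-2.4, -1.2, 7.2]
finger_gap: 0.494
```

Call:
step_arm([
  [0,0,0,0],
  [0,0,0,0],
  [0,0,0,0],
  [0,0,0,0],
], jaw=0.056)

```text
t: 18.55
tcp_pos: [0.5698, 0.2033, -0.0114]
tool_rot: [0.044, 0.708, -0.05, 0.703]
force: [-0.1, 0.5, 0.4]
finger_gap: 0.656
```

Call:
step_arm([
  [-0.015,0,0,0],
  [-0.03,0,0,0],
  [-0.05,0,0,0],
  [-0.08,0,0,0],
  [-0.12,0,0,0],
  [-0.15,0,0,0],
  [-0.15,0,0,0],
])

```text
t: 19.13
tcp_pos: [0.5757, 0.2056, 0.1454]
tool_rot: [0.045, 0.703, -0.049, 0.708]
force: [0.6, 1.7, 1.4]
finger_gap: 0.659
```

Run:
```python
from h import *
go(.4145,.13,.14,0);grabw('w19')
P=PW('w17');crop(0,'pics/w17.png',30,220,140,320,6,'pics/w17c.png')
```

```text
t19.13 tcp [0.5757 0.2056 0.1454] yaw -7.56 q [ 0.16  0.57  1.53 -0.01  1.04  0.3 ] gap 0.659 F [0.6 1.7 1.4] -> shift [0.0047, -0.0962, -0.1499] turn -0.1319 dist 0.178
```

View pics/w19.png

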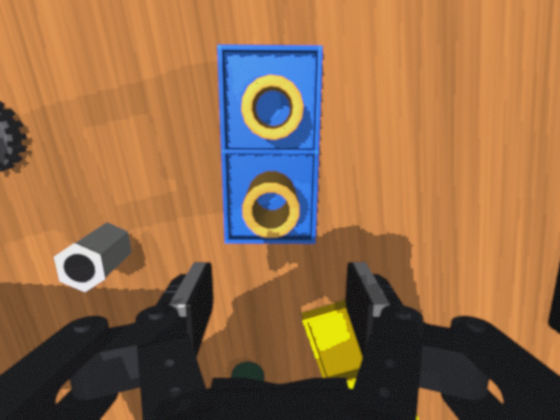

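View pics/w17c.png

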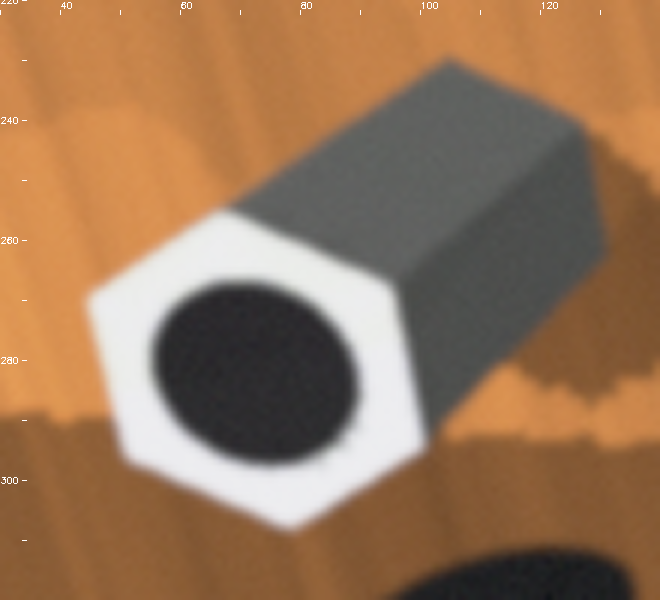

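Run:
```python
from h import *
np.set_printoptions(precision=4,suppress=True)
P=PW('w17')
c=np.array([(88,297),(223,210),(395,283),(428,442),(290,530),(125,460)])/6+[30,220]
X=on_plane('wrist',c,.056,P)[:,:2]; m=X.mean(0); print(m,np.linalg.norm(X-m,axis=1))
a=np.degrees(np.arctan2(*(X-m).T[::-1])); print(a%60, 'flat normal',(a%60).mean()-30)
go(.415,.13,.14,(a%60).mean()-30)
```

```text
[0.4166 0.1765] [0.0209 0.0208 0.0214 0.0211 0.0212 0.0215]
[25.1633 24.8433 25.6007 26.9096 23.9162 25.7979] flat normal -4.628154389892217
t19.18 tcp [0.5738 0.2052 0.1426] yaw -7.56 q [ 0.16  0.58  1.53 -0.01  1.04  0.3 ] gap 0.656 F [-0.6  0.3 -0.7] -> shift [0.0027, -0.0955, -0.1476] turn -0.0512 dist 0.176
```

Run:
```python
from h import *
go(.4148,.1737,.13,-4.6)
```

```text
t19.18 tcp [0.5738 0.2052 0.1426] yaw -7.56 q [ 0.16  0.58  1.53 -0.01  1.04  0.3 ] gap 0.656 F [-0.6  0.3 -0.7] -> shift [0.0124, -0.0521, -0.1535] turn -0.0517 dist 0.163
```

Call:
step_arm([
  [0.002,-0.013,-0.038,-0.02],
  [0.005,-0.026,-0.077,-0.05],
  [0.008,-0.039,-0.115,-0.0517],
  [0.0124,-0.052,-0.145,-0.0517],
  [0.0124,-0.052,-0.1535,-0.0517],
  [0.0124,-0.052,-0.1535,-0.0517],
  [0.0124,-0.052,-0.1535,-0.0517],
], jaw=0.078)

```text
t: 19.77
tcp_pos: [0.4158, 0.174, 0.1297]
tool_rot: [0.026, 0.705, -0.031, 0.708]
force: [0.8, -0.4, -0.5]
finger_gap: 0.913
```

Run:
```python
from h import *
go(.4148,.1737,-.0155,-4.6);grabw('w20');crop(0,'pics/w20.png',220,150,340,250,6,'pics/w20c.png')
```

```text
t19.77 tcp [0.4158 0.174  0.1297] yaw -4.60 q [ 0.15  0.41  1.93 -0.01  0.79  0.24] gap 0.913 F [ 0.8 -0.4 -0.5] -> shift [0.1452, 0.0005, -0.0015] turn 0.0000 dist 0.145
```

View pics/w20c.png

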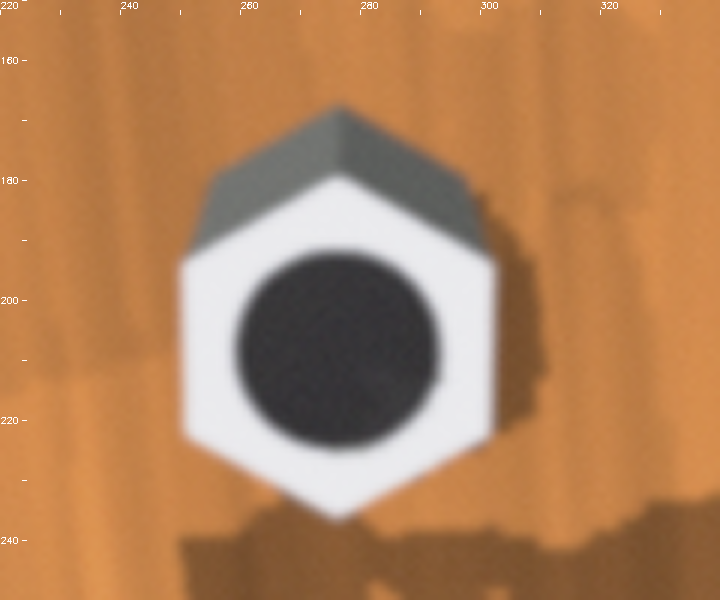

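Call:
step_arm([
  [0.02,0.0005,-0.002,0],
  [0.05,0.0005,-0.002,0],
  [0.08,0.0005,-0.002,0],
  [0.105,0.0005,-0.002,0],
  [0.125,0.0005,-0.002,0],
  [0.138,0.0005,-0.002,0],
  [0.145,0.0005,-0.002,0],
  [0.145,0.0005,-0.002,0],
])

```text
t: 20.48
tcp_pos: [0.4172, 0.1739, -0.0169]
tool_rot: [0.026, 0.705, -0.031, 0.708]
force: [-0.2, 0.5, 0.2]
finger_gap: 0.912
```

Run:
```python
from h import *
go(.4148,.1737,-.0155,-4.6);grabw('w21')
```

```text
t20.48 tcp [ 0.4172  0.1739 -0.0169] yaw -4.62 q [ 0.15  0.72  2.02 -0.02  0.4   0.25] gap 0.912 F [-0.2  0.5  0.2] -> shift [-0.0014, -0.0004, -0.0024] turn -0.0004 dist 0.003
```

View pics/w21.png

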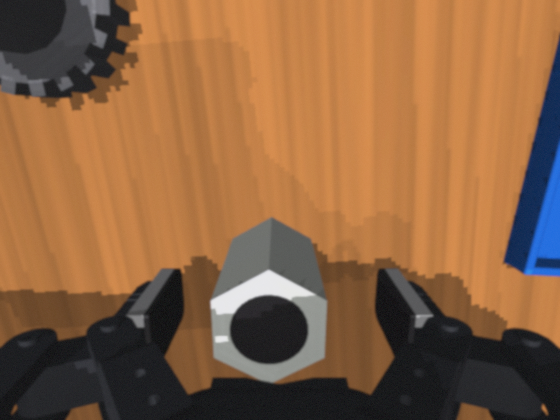

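Call:
step_arm([
  [-0.001,0,-0.0034,0],
  [-0.001,0,-0.0034,0],
  [-0.001,0,-0.0034,0],
])

```text
t: 20.78
tcp_pos: [0.4144, 0.1744, -0.0141]
tool_rot: [0.026, 0.704, -0.03, 0.709]
force: [-0.0, -0.4, -0.4]
finger_gap: 0.906
```

Call:
step_arm([
  [0,0,0,0],
  [0,0,0,0],
  [0,0,0,0],
  [0,0,0,0],
  [0,0,0,0],
], jaw=0.04, grip_force=30)

```text
t: 21.2
tcp_pos: [0.4146, 0.1745, -0.0139]
tool_rot: [0.026, 0.704, -0.03, 0.709]
force: [-0.1, 0.4, -0.5]
finger_gap: 0.47
```

Call:
step_arm([
  [0,0,0,0],
  [0,0,0,0],
  [0,0,0,0],
  [0,0,0,0],
], jaw=0.022, grip_force=50)

```text
t: 21.53
tcp_pos: [0.4144, 0.1744, -0.0138]
tool_rot: [0.026, 0.704, -0.03, 0.709]
force: [-1.0, 0.5, 3.9]
finger_gap: 0.413
```

Run:
```python
from h import *
go(.4148,.1737,.1,-4.6);grabw('w22')
```

```text
t21.53 tcp [ 0.4144  0.1744 -0.0138] yaw -4.60 q [ 0.15  0.71  2.02 -0.02  0.4   0.25] gap 0.413 F [-1.   0.5  3.9] -> shift [-0.1137, -0.0013, 0.0013] turn -0.0000 dist 0.114
```

View pics/w22.png

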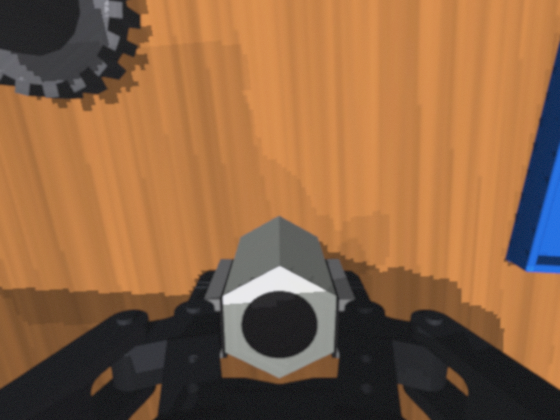

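Call:
step_arm([
  [-0.015,0,0,0],
  [-0.03,0,0,0],
  [-0.06,0,0,0],
  [-0.1,0,0,0],
  [-0.125,0,0,0],
  [-0.125,0,0,0],
])

```text
t: 22.08
tcp_pos: [0.4167, 0.1758, 0.115]
tool_rot: [0.027, 0.701, -0.03, 0.712]
force: [0.3, 0.1, -3.5]
finger_gap: 0.417
```

Run:
```python
from h import *
go(.6305,.0445,.11,10.7)
```

```text
t22.08 tcp [0.4167 0.1758 0.115 ] yaw -4.59 q [ 0.16  0.44  1.95 -0.01  0.74  0.24] gap 0.417 F [ 0.3  0.1 -3.5] -> shift [0.0092, -0.1138, 0.2235] turn -0.2668 dist 0.251
```

Call:
step_arm([
  [0,-0.008,0.015,-0.03],
  [0,-0.022,0.044,-0.09],
  [0.002,-0.038,0.074,-0.15],
  [0.003,-0.055,0.108,-0.22],
  [0.005,-0.072,0.142,-0.2668],
  [0.005,-0.09,0.175,-0.2668],
  [0.005,-0.105,0.205,-0.2668],
  [0.005,-0.114,0.2235,-0.2668],
])

```text
t: 22.75
tcp_pos: [0.6331, 0.0416, 0.1118]
tool_rot: [-0.068, 0.698, 0.063, 0.71]
force: [0.5, 0.4, -2.8]
finger_gap: 0.416
```

Call:
step_arm([
  [0,0,0,0],
  [0,0,0,0],
])

```text
t: 22.92
tcp_pos: [0.6328, 0.0404, 0.1089]
tool_rot: [-0.067, 0.699, 0.062, 0.709]
force: [-1.0, 1.2, -3.1]
finger_gap: 0.415
```

Run:
```python
from h import *
go(.6305,.0445,-.005,10.7); grabw('w23')
```

```text
t22.92 tcp [0.6328 0.0404 0.1089] yaw 10.48 q [-0.11  0.64  1.5  -0.    0.98 -0.29] gap 0.415 F [-1.   1.2 -3.1] -> shift [0.1138, 0.0053, -0.0029] turn -0.0038 dist 0.114
```

View pics/w23.png

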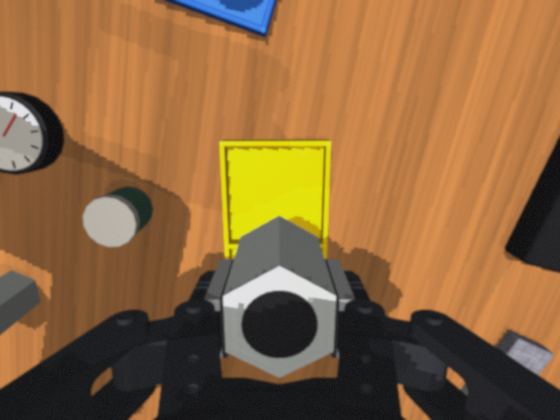

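Call:
step_arm([
  [0.02,0.005,-0.003,-0.0038],
  [0.05,0.005,-0.003,-0.0038],
  [0.08,0.005,-0.003,-0.0038],
  [0.095,0.005,-0.003,-0.0038],
  [0.106,0.005,-0.003,-0.0038],
  [0.112,0.005,-0.003,-0.0038],
  [0.114,0.005,-0.003,-0.0038],
  [0.114,0.005,-0.003,-0.0038],
])

```text
t: 23.63
tcp_pos: [0.6283, 0.0458, -0.0049]
tool_rot: [-0.068, 0.7, 0.064, 0.708]
force: [-0.0, -0.8, -2.1]
finger_gap: 0.418
```

Run:
```python
from h import *
go(.6305,.0445,-.0105,10.7); grab('side','pics/s24.png'); print(R.from_quat(telemetry.sense()['tool_rot']).as_matrix()[:,0])
crop(0,"pics/s24.png",250,130,370,240,6,"pics/s24c.png")
```

```text
t23.63 tcp [ 0.6283  0.0458 -0.0049] yaw 10.78 q [-0.1   0.8   1.56 -0.    0.76 -0.29] gap 0.418 F [-0.  -0.8 -2.1] -> shift [0.0056, -0.0016, 0.0018] turn 0.0014 dist 0.006
[ 0.01294678 -0.00454918 -0.99990584]
```

View pics/s24c.png

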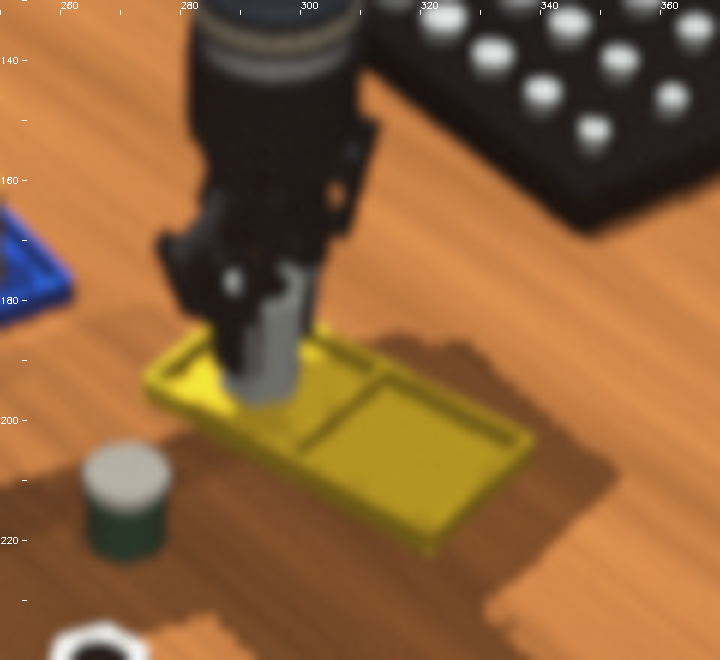

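Call:
step_arm([
  [0.002,-0.001,0.0015,0],
  [0.004,-0.001,0.0015,0],
  [0.005,-0.001,0.0015,0],
  [0.0055,-0.001,0.0015,0],
  [0.0055,-0.001,0.0015,0],
])

```text
t: 24.1
tcp_pos: [0.6307, 0.0448, -0.0096]
tool_rot: [-0.068, 0.7, 0.064, 0.708]
force: [-1.1, 0.5, -3.7]
finger_gap: 0.419
```

Call:
step_arm([
  [0.0007,0,0,0],
  [0.0014,0,0,0],
  [0.0018,0,0,0],
  [0.0018,0,0,0],
])

```text
t: 24.43
tcp_pos: [0.6308, 0.0448, -0.0107]
tool_rot: [-0.068, 0.699, 0.064, 0.708]
force: [-1.5, -0.0, 3.7]
finger_gap: 0.419
```

Call:
step_arm([
  [0,0,0,0],
  [0,0,0,0],
  [0,0,0,0],
  [0,0,0,0],
], jaw=0.05)

```text
t: 24.77
tcp_pos: [0.631, 0.0448, -0.0107]
tool_rot: [-0.068, 0.699, 0.064, 0.709]
force: [-0.0, -0.0, -0.8]
finger_gap: 0.586
```

Call:
step_arm([
  [-0.015,0,0,0],
  [-0.03,0,0,0],
  [-0.05,0,0,0],
  [-0.08,0,0,0],
  [-0.12,0,0,0],
  [-0.15,0,0,0],
  [-0.15,0,0,0],
])

```text
t: 25.35
tcp_pos: [0.634, 0.0452, 0.1465]
tool_rot: [-0.069, 0.694, 0.063, 0.713]
force: [2.0, 1.3, 0.9]
finger_gap: 0.587
```

Run:
```python
from h import *
go(.4285,-.081,.13,13);grabw('w25')
```

```text
t25.35 tcp [0.634  0.0452 0.1465] yaw 10.79 q [-0.1   0.59  1.48 -0.    1.04 -0.29] gap 0.587 F [2.  1.3 0.9] -> shift [0.0115, -0.0853, -0.2258] turn -0.0386 dist 0.242
```

View pics/w25.png

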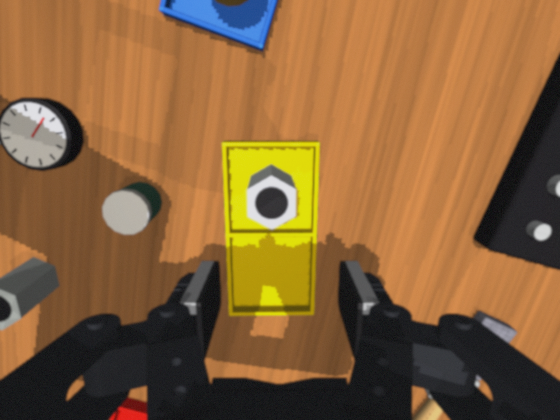

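Call:
step_arm([
  [0.001,-0.012,-0.034,-0.0386],
  [0.002,-0.025,-0.07,-0.0386],
  [0.004,-0.04,-0.107,-0.0386],
  [0.006,-0.054,-0.144,-0.0386],
  [0.009,-0.068,-0.18,-0.0386],
  [0.0115,-0.08,-0.212,-0.0386],
  [0.0115,-0.0853,-0.2258,-0.0386],
  [0.0115,-0.0853,-0.2258,-0.0386],
], jaw=0.078)

```text
t: 26.07
tcp_pos: [0.4218, -0.0808, 0.1267]
tool_rot: [-0.081, 0.697, 0.077, 0.708]
force: [-0.2, 0.1, 0.2]
finger_gap: 0.917
```

Call:
step_arm([
  [0,0,0,0],
  [0,0,0,0],
])

```text
t: 26.23
tcp_pos: [0.4218, -0.0806, 0.1261]
tool_rot: [-0.08, 0.697, 0.077, 0.708]
force: [-0.0, 0.0, 0.4]
finger_gap: 0.917
```

Run:
```python
from h import *
go(.4285,-.081,-.015,13);grabw('w26')
print(R.from_quat(telemetry.sense()['tool_rot']).as_matrix()[:,0])
crop(0,'pics/w26.png',220,150,340,250,6,'pics/w26c.png')
```

```text
t26.23 tcp [ 0.4218 -0.0806  0.1261] yaw 12.78 q [-0.45  0.39  2.    0.01  0.74 -0.68] gap 0.917 F [-0.   0.   0.4] -> shift [0.1412, -0.0011, 0.0044] turn -0.0038 dist 0.141
[ 0.01641887 -0.00286617 -0.99986109]
```

View pics/w26c.png

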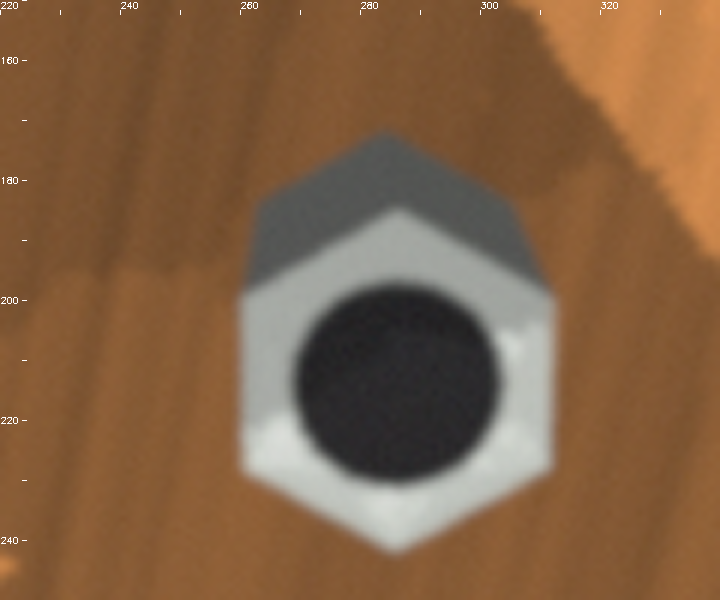

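Call:
step_arm([
  [0.02,-0.001,0.0044,-0.0038],
  [0.05,-0.001,0.0044,-0.0038],
  [0.08,-0.001,0.0044,-0.0038],
  [0.105,-0.001,0.0044,-0.0038],
  [0.125,-0.001,0.0044,-0.0038],
  [0.135,-0.001,0.0044,-0.0038],
  [0.14,-0.001,0.0044,-0.0038],
  [0.14,-0.001,0.0044,-0.0038],
])

```text
t: 26.95
tcp_pos: [0.4297, -0.0804, -0.0149]
tool_rot: [-0.082, 0.697, 0.079, 0.708]
force: [0.1, -0.8, -0.6]
finger_gap: 0.914
```

Run:
```python
from h import *
go(.4285,-.081,-.015,13);grabw('w27')
```

```text
t26.95 tcp [ 0.4297 -0.0804 -0.0149] yaw 13.11 q [-0.45  0.71  2.06  0.01  0.35 -0.69] gap 0.914 F [ 0.1 -0.8 -0.6] -> shift [0.0001, -0.0003, -0.0013] turn 0.0020 dist 0.001
```

View pics/w27.png

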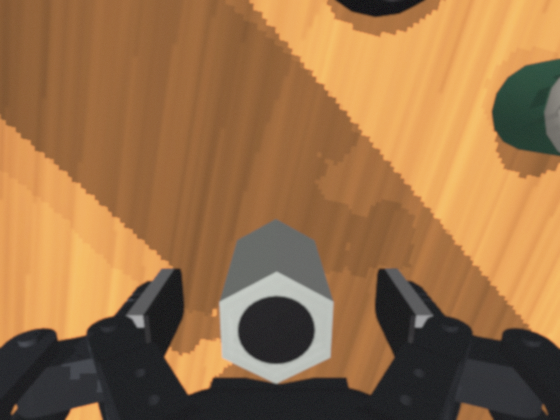

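Call:
step_arm([
  [0,0,-0.0011,0],
  [0,0,-0.0011,0],
  [0,0,-0.0011,0],
  [0,0,-0.0011,0],
  [0,0,-0.0011,0],
], jaw=0.04, grip_force=30)

```text
t: 27.42
tcp_pos: [0.4291, -0.081, -0.0136]
tool_rot: [-0.082, 0.697, 0.079, 0.708]
force: [0.4, 0.6, -0.1]
finger_gap: 0.467
```

Call:
step_arm([
  [0,0,0,0],
  [0,0,0,0],
  [0,0,0,0],
  [0,0,0,0],
], jaw=0.022, grip_force=50)

```text
t: 27.75
tcp_pos: [0.4291, -0.0811, -0.0133]
tool_rot: [-0.082, 0.696, 0.079, 0.708]
force: [-0.7, -0.6, 5.9]
finger_gap: 0.42
```

Call:
step_arm([
  [-0.015,0,0,0],
  [-0.03,0,0,0],
  [-0.06,0,0,0],
  [-0.1,0,0,0],
  [-0.125,0,0,0],
  [-0.125,0,0,0],
  [-0.125,0,0,0],
])

```text
t: 28.33
tcp_pos: [0.4275, -0.0809, 0.1124]
tool_rot: [-0.083, 0.696, 0.078, 0.709]
force: [-0.3, -0.2, -3.5]
finger_gap: 0.416
```

Run:
```python
from h import *
go(.6453,-.0341,.11,10.7)
```

```text
t28.33 tcp [ 0.4275 -0.0809  0.1124] yaw 13.10 q [-0.45  0.43  2.    0.01  0.7  -0.68] gap 0.416 F [-0.3 -0.2 -3.5] -> shift [0.0066, -0.0038, 0.2226] turn 0.0420 dist 0.223
```

Call:
step_arm([
  [0,-0.0005,0.015,0.01],
  [0.001,-0.001,0.045,0.03],
  [0.002,-0.0015,0.078,0.042],
  [0.003,-0.002,0.112,0.042],
  [0.005,-0.003,0.146,0.042],
  [0.006,-0.0035,0.18,0.042],
  [0.0066,-0.0038,0.208,0.042],
  [0.0066,-0.0038,0.2226,0.042],
])

```text
t: 29.0
tcp_pos: [0.6475, -0.0331, 0.1061]
tool_rot: [-0.068, 0.698, 0.064, 0.71]
force: [-0.5, -0.2, -3.1]
finger_gap: 0.411
```

Call:
step_arm([
  [0,0,0,0],
  [0,0,0,0],
])

```text
t: 29.17
tcp_pos: [0.6455, -0.0323, 0.1019]
tool_rot: [-0.068, 0.7, 0.065, 0.708]
force: [-1.1, -0.5, -4.4]
finger_gap: 0.412
```

Run:
```python
from h import *
go(.6453,-.0341,-.003,10.7); grabw('w28')
print(R.from_quat(telemetry.sense()['tool_rot']).as_matrix()[:,0])
```

```text
t29.17 tcp [ 0.6455 -0.0323  0.1019] yaw 10.79 q [-0.22  0.67  1.47  0.    0.99 -0.41] gap 0.412 F [-1.1 -0.5 -4.4] -> shift [0.1049, -0.0012, -0.0017] turn 0.0015 dist 0.105
[ 0.01070331 -0.00206707 -0.99994058]
```

View pics/w28.png

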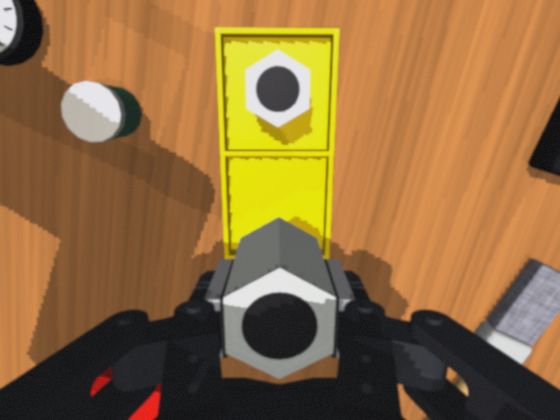

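Call:
step_arm([
  [0.02,-0.0012,-0.0017,0],
  [0.05,-0.0012,-0.0017,0],
  [0.075,-0.0012,-0.0017,0],
  [0.09,-0.0012,-0.0017,0],
  [0.099,-0.0012,-0.0017,0],
  [0.104,-0.0012,-0.0017,0],
  [0.106,-0.0012,-0.0017,0],
  [0.106,-0.0012,-0.0017,0],
])

```text
t: 29.88
tcp_pos: [0.6439, -0.0345, -0.0034]
tool_rot: [-0.067, 0.7, 0.065, 0.708]
force: [0.1, 1.0, -3.6]
finger_gap: 0.412
```

Run:
```python
from h import *
go(.6453,-.0341,-.0095,10.7)
```

```text
t29.88 tcp [ 0.6439 -0.0345 -0.0034] yaw 10.74 q [-0.23  0.82  1.52  0.    0.79 -0.41] gap 0.412 F [ 0.1  1.  -3.6] -> shift [0.0062, 0.0002, 0.0014] turn 0.0007 dist 0.006
```

Call:
step_arm([
  [0.002,0,0.001,0],
  [0.004,0,0.001,0],
  [0.0055,0,0.001,0],
  [0.006,0,0.001,0],
  [0.006,0,0.001,0],
])

```text
t: 30.3
tcp_pos: [0.645, -0.0343, -0.0092]
tool_rot: [-0.067, 0.7, 0.065, 0.708]
force: [0.5, -0.2, -2.7]
finger_gap: 0.416
```

Call:
step_arm([
  [0.0007,0,0,0],
  [0.0014,0,0,0],
  [0.0018,0,0,0],
  [0.0018,0,0,0],
])

```text
t: 30.63
tcp_pos: [0.6451, -0.0342, -0.0103]
tool_rot: [-0.067, 0.7, 0.065, 0.708]
force: [-2.1, -0.1, 3.0]
finger_gap: 0.416
```

Call:
step_arm([
  [0,0,0,0],
  [0,0,0,0],
  [0,0,0,0],
  [0,0,0,0],
], jaw=0.05)

```text
t: 30.97
tcp_pos: [0.6455, -0.0344, -0.0102]
tool_rot: [-0.067, 0.7, 0.065, 0.708]
force: [-0.3, -0.6, -0.3]
finger_gap: 0.586
```

Call:
step_arm([
  [-0.015,0,0,0],
  [-0.03,0,0,0],
  [-0.05,0,0,0],
  [-0.08,0,0,0],
  [-0.12,0,0,0],
  [-0.16,0,0,0],
  [-0.16,0,0,0],
  [-0.16,0,0,0],
])

```text
t: 31.63
tcp_pos: [0.6458, -0.0345, 0.1533]
tool_rot: [-0.068, 0.697, 0.064, 0.711]
force: [0.7, -0.1, -0.9]
finger_gap: 0.586
```

Run:
```python
from h import *
go(.3365,.24,.16,10.7);grabw('w29')
```

```text
t31.63 tcp [ 0.6458 -0.0345  0.1533] yaw 10.75 q [-0.23  0.6   1.44  0.    1.08 -0.41] gap 0.586 F [ 0.7 -0.1 -0.9] -> shift [-0.0138, 0.3273, -0.2525] turn 0.0010 dist 0.414
```

View pics/w29.png

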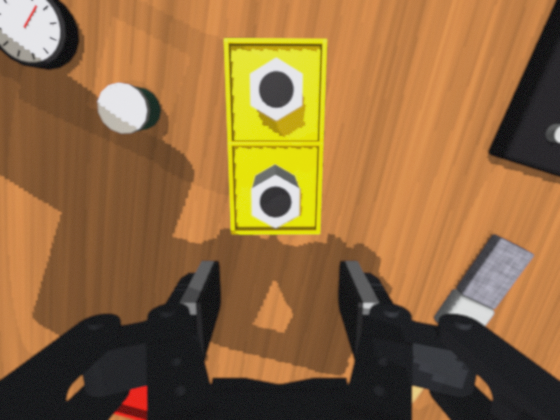

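Call:
step_arm([
  [0,0.03,-0.023,0.03],
  [0,0.062,-0.048,0.09],
  [0,0.095,-0.073,0.15],
  [0,0.127,-0.098,0.187],
  [0,0.16,-0.123,0.187],
  [0,0.192,-0.148,0.187],
  [0,0.225,-0.173,0.187],
  [0,0.257,-0.198,0.187],
], jaw=0.078)

```text
t: 32.35
tcp_pos: [0.3981, 0.1821, 0.1451]
tool_rot: [-0.001, 0.704, -0.001, 0.71]
force: [1.1, 1.2, 0.0]
finger_gap: 0.912
```

Run:
```python
from h import *
go(.3365,.24,.15,0)
```

```text
t32.35 tcp [0.3981 0.1821 0.1451] yaw -0.02 q [ 0.18  0.37  1.95 -0.01  0.81  0.18] gap 0.912 F [1.1 1.2 0. ] -> shift [-0.0056, 0.0579, -0.0616] turn -0.0003 dist 0.085
```

Call:
step_arm([
  [-0.003,0.027,-0.028,0],
  [-0.005,0.05,-0.053,0],
  [-0.0056,0.058,-0.0616,0],
  [-0.0056,0.058,-0.0616,0],
  [-0.0056,0.058,-0.0616,0],
  [-0.0056,0.058,-0.0616,0],
])

```text
t: 32.85
tcp_pos: [0.3369, 0.2397, 0.1493]
tool_rot: [-0.001, 0.704, -0.002, 0.71]
force: [-0.0, 0.2, 0.2]
finger_gap: 0.916
```

Run:
```python
from h import *
go(.3365,.286,.15,0); grabw('w30')
crop(0,'pics/w30.png',200,110,360,240,5,'pics/w30c.png')
```

```text
t32.85 tcp [0.3369 0.2397 0.1493] yaw -0.03 q [ 0.35  0.33  2.   -0.01  0.8   0.36] gap 0.916 F [-0.   0.2  0.2] -> shift [-0.0009, 0.0463, -0.0005] turn -0.0005 dist 0.046
```

View pics/w30.png

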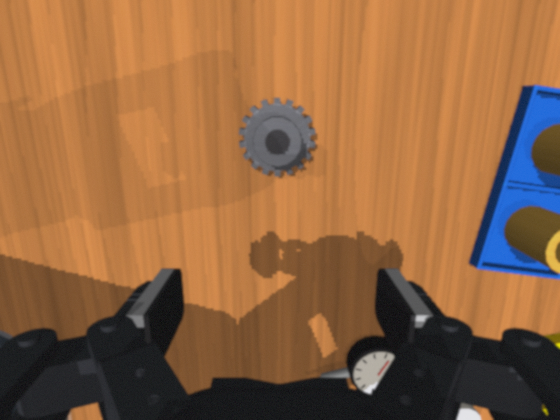

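View pics/w30c.png

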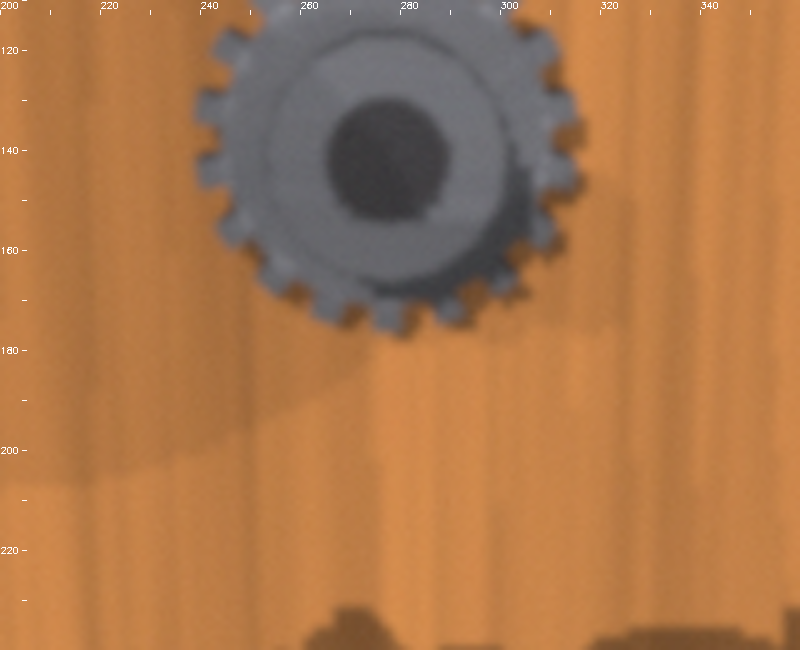

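Run:
```python
from h import *
P=PW('w30'); c=on_plane('wrist',[(277.3,141.5)],.056,P)[0]; print(c)
go(c[0]-.0022,c[1]-.001,.13,0)
```

```text
[0.33828626 0.28701108 0.056     ]
t32.90 tcp [0.3373 0.2396 0.1494] yaw -0.08 q [ 0.35  0.33  2.   -0.01  0.8   0.36] gap 0.917 F [-0.7  0.6 -0.9] -> shift [0.0192, 0.0465, -0.0015] turn -0.0014 dist 0.050
```

Call:
step_arm([
  [0.01,0.03,-0.0015,0],
  [0.02,0.0465,-0.0015,0],
  [0.04,0.0465,-0.0015,0],
  [0.07,0.0465,-0.0015,0],
  [0.1,0.0465,-0.0015,0],
  [0.12,0.0465,-0.0015,0],
  [0.135,0.0465,-0.0015,0],
  [0.135,0.0465,-0.0015,0],
])

```text
t: 33.57
tcp_pos: [0.3368, 0.2839, 0.0113]
tool_rot: [-0.001, 0.706, -0.004, 0.709]
force: [-0.5, 0.1, 0.3]
finger_gap: 0.92
```

Run:
```python
from h import *
go(.336,.286,-.005,0); grabw('w31')
```

```text
t33.57 tcp [0.3368 0.2839 0.0113] yaw -0.22 q [ 0.45  0.65  2.03 -0.02  0.45  0.47] gap 0.920 F [-0.5  0.1  0.3] -> shift [0.0163, 0.0022, -0.0009] turn -0.0039 dist 0.016
```

View pics/w31.png

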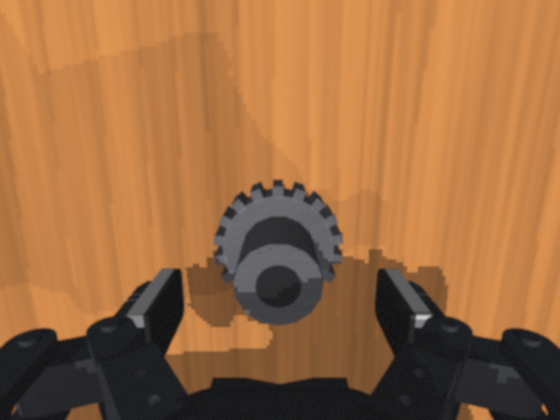

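Hub centred at column ~278.5 between the fingers (mid 279.5), so alignment is good. Lower the rest and close.

Call:
step_arm([
  [0.005,0.002,-0.0005,0],
  [0.01,0.002,-0.0005,0],
  [0.014,0.002,-0.0005,0],
  [0.016,0.002,-0.0005,0],
  [0.016,0.002,-0.0005,0],
])

```text
t: 34.03
tcp_pos: [0.3369, 0.2863, -0.0033]
tool_rot: [-0.001, 0.705, -0.003, 0.709]
force: [-0.5, -0.6, -0.2]
finger_gap: 0.916
```

Call:
step_arm([
  [0,0,0,0],
  [0,0,0,0],
  [0,0,0,0],
  [0,0,0,0],
  [0,0,0,0],
], jaw=0.04, grip_force=30)

```text
t: 34.45
tcp_pos: [0.337, 0.2864, -0.0032]
tool_rot: [-0.001, 0.705, -0.003, 0.709]
force: [-0.4, 0.4, -0.8]
finger_gap: 0.468
```

Run:
```python
from h import *
go(.336,.286,-.005,0); grabw('w32'); grab('scene','pics/sc32.png')
crop(0,"pics/sc32.png",290,80,400,180,6,"pics/sc32c.png")
```

```text
t34.45 tcp [ 0.337   0.2864 -0.0032] yaw -0.19 q [ 0.46  0.69  2.04 -0.02  0.41  0.48] gap 0.468 F [-0.4  0.4 -0.8] -> shift [0.0018, -0.0004, -0.001] turn -0.0034 dist 0.002
```

View pics/w32.png

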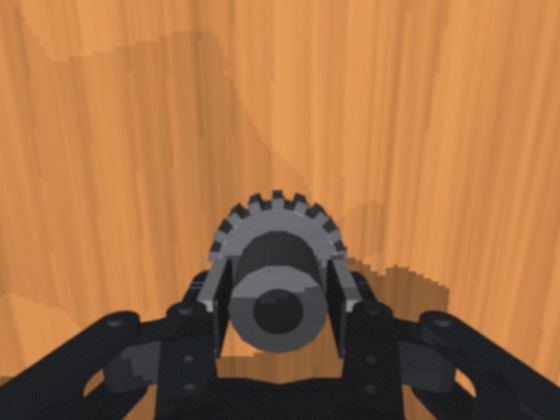

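View pics/sc32c.png

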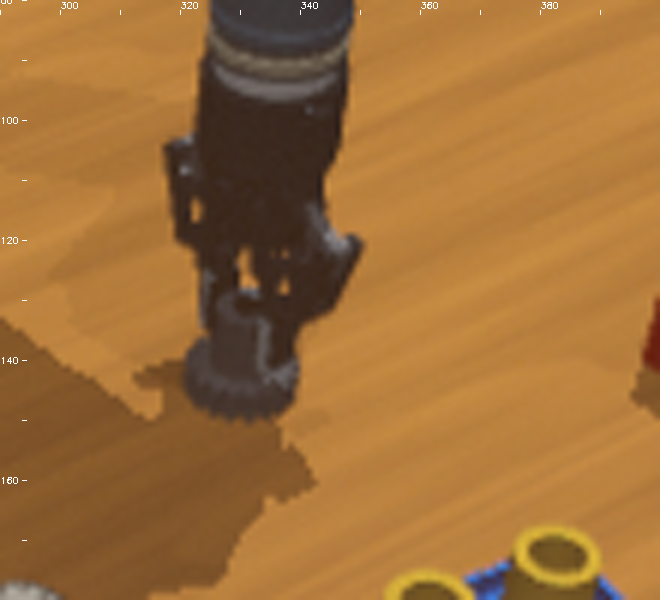

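Call:
step_arm([
  [0,0,0,0],
  [0,0,0,0],
  [0,0,0,0],
  [0,0,0,0],
], jaw=0.02, grip_force=60)

```text
t: 34.88
tcp_pos: [0.3368, 0.2863, -0.003]
tool_rot: [-0.001, 0.705, -0.003, 0.709]
force: [-0.6, -0.6, 5.2]
finger_gap: 0.398
```

Call:
step_arm([
  [-0.015,0,0,0],
  [-0.03,0,0,0],
  [-0.06,0,0,0],
  [-0.09,0,0,0],
  [-0.115,0,0,0],
  [-0.115,0,0,0],
  [-0.115,0,0,0],
])

```text
t: 35.47
tcp_pos: [0.3364, 0.2871, 0.1124]
tool_rot: [-0.0, 0.704, -0.003, 0.71]
force: [-0.2, -0.2, -6.1]
finger_gap: 0.4
```

Run:
```python
from h import *
go(.549,-.262,.115,-10); grab('side','pics/s33.png')
crop(0,"pics/s33.png",100,100,220,210,6,"pics/s33c.png")
```

```text
t35.47 tcp [0.3364 0.2871 0.1124] yaw -0.20 q [ 0.46  0.44  1.97 -0.01  0.73  0.47] gap 0.400 F [-0.2 -0.2 -6.1] -> shift [0.0015, -0.5483, 0.2145] turn 0.1711 dist 0.589
```

View pics/s33c.png

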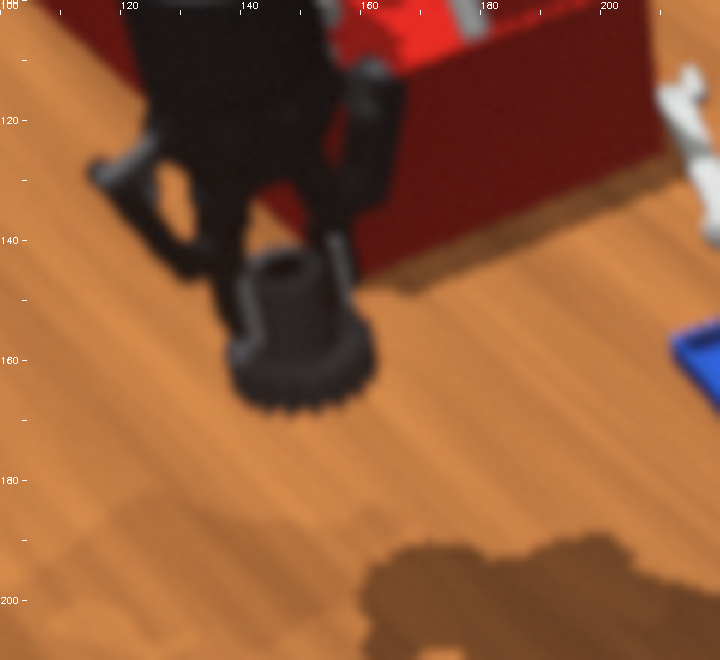

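Call:
step_arm([
  [0,-0.014,0.005,0.02],
  [0,-0.042,0.016,0.05],
  [0,-0.078,0.031,0.09],
  [0,-0.116,0.045,0.13],
  [0,-0.154,0.06,0.171],
  [0,-0.192,0.075,0.171],
  [0,-0.23,0.09,0.171],
  [0,-0.268,0.105,0.171],
])

```text
t: 36.18
tcp_pos: [0.4377, 0.0165, 0.1111]
tool_rot: [0.06, 0.705, -0.064, 0.704]
force: [0.4, 1.8, -5.0]
finger_gap: 0.399
```

Run:
```python
from h import *
go(.549,-.263,.115,-10)
```

```text
t36.18 tcp [0.4377 0.0165 0.1111] yaw -10.03 q [-0.21  0.44  1.98 -0.01  0.73 -0.03] gap 0.399 F [ 0.4  1.8 -5. ] -> shift [-0.0026, -0.2558, 0.1583] turn -0.0005 dist 0.301
```

Call:
step_arm([
  [0,-0.032,0.02,0],
  [0,-0.064,0.04,0],
  [0,-0.097,0.06,0],
  [-0.001,-0.13,0.08,0],
  [-0.002,-0.163,0.101,0],
  [-0.0026,-0.196,0.121,0],
  [-0.0026,-0.228,0.141,0],
  [-0.0026,-0.25,0.155,0],
])

```text
t: 36.85
tcp_pos: [0.5466, -0.26, 0.1115]
tool_rot: [0.061, 0.705, -0.064, 0.703]
force: [0.1, -0.0, -5.7]
finger_gap: 0.406
```

Call:
step_arm([
  [0,-0.001,0,0],
  [0,-0.001,0,0],
  [0,-0.001,0,0],
])

```text
t: 37.1
tcp_pos: [0.5437, -0.2591, 0.108]
tool_rot: [0.063, 0.708, -0.063, 0.701]
force: [0.4, -0.6, -6.9]
finger_gap: 0.402
```

Run:
```python
from h import *
go(.549,-.263,.01,-10); grabw('w34')
print(R.from_quat(telemetry.sense()['tool_rot']).as_matrix()[:,0])
```

```text
t37.10 tcp [ 0.5437 -0.2591  0.108 ] yaw -10.20 q [-0.63  0.62  1.57 -0.01  0.97 -0.45] gap 0.402 F [ 0.4 -0.6 -6.9] -> shift [0.0979, -0.0028, 0.0069] turn -0.0034 dist 0.098
[-9.10924778e-03  7.22236804e-04 -9.99958249e-01]
```

View pics/w34.png

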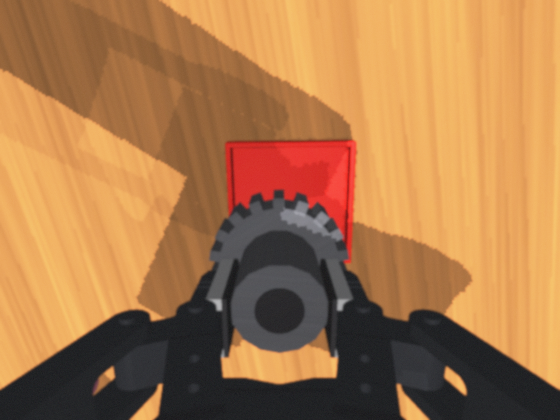

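Run:
```python
from h import *
P=PW('w34'); y=on_plane('wrist',[(226,143),(355,141)],.015,P); e=y[1]-y[0]; L=np.linalg.norm(e); u=e/L; n=np.array([u[1],-u[0],0])
print(y,L,np.degrees(np.arctan2(e[1],e[0])), y.mean(0)+n*.048)
```

```text
[[ 0.51505293 -0.20641579  0.015     ]
 [ 0.60718132 -0.22146966  0.015     ]] 0.0933501902682057 -9.280177877148331 [ 0.55337653 -0.26131448  0.015     ]
```

Call:
step_arm([
  [0.015,-0.0023,0.007,0],
  [0.04,-0.0023,0.0075,0],
  [0.065,-0.0023,0.0078,0],
  [0.082,-0.0023,0.0078,0],
  [0.093,-0.0023,0.0078,0],
  [0.099,-0.0023,0.0078,0],
  [0.101,-0.0023,0.0078,0],
  [0.101,-0.0023,0.0078,0],
])

```text
t: 37.82
tcp_pos: [0.5504, -0.2618, 0.0077]
tool_rot: [0.062, 0.708, -0.062, 0.701]
force: [0.5, 0.4, -5.3]
finger_gap: 0.402
```

Run:
```python
from h import *
go(.55,-.2625,.001,-10); grab('side','pics/s35.png'); grab('scene','pics/sc35.png')
crop(0,"pics/s35.png",300,200,420,310,6,"pics/s35c.png")
crop(0,"pics/sc35.png",160,200,280,300,6,"pics/sc35c.png")
```

```text
t37.82 tcp [ 0.5504 -0.2618  0.0077] yaw -10.11 q [-0.62  0.77  1.6  -0.01  0.78 -0.44] gap 0.402 F [ 0.5  0.4 -5.3] -> shift [0.0067, -0.0008, -0.0003] turn -0.0018 dist 0.007
```

View pics/s35c.png

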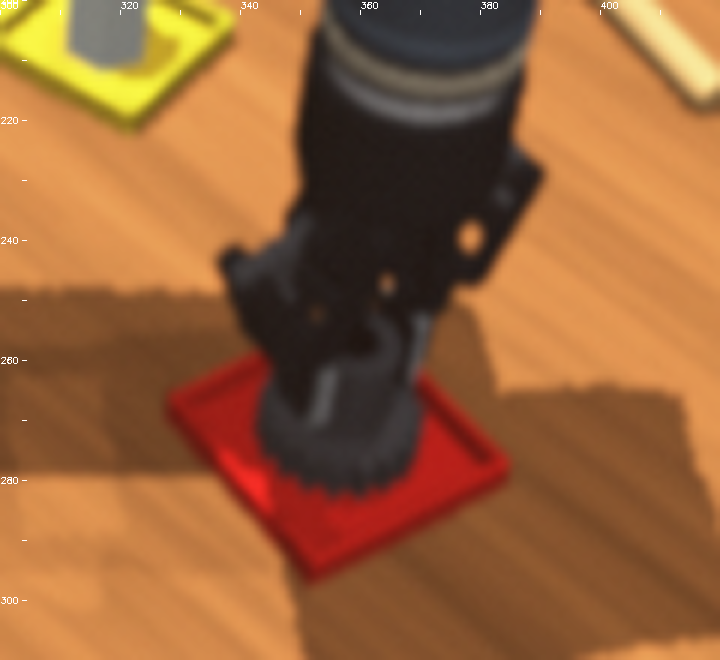

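View pics/sc35c.png

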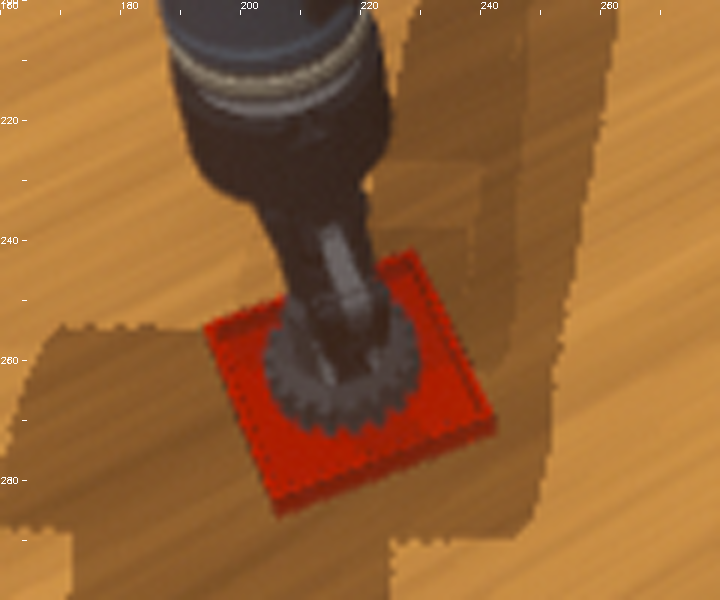

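Call:
step_arm([
  [0.002,-0.0008,0,0],
  [0.004,-0.0008,0,0],
  [0.0055,-0.0008,0,0],
  [0.0065,-0.0008,0,0],
  [0.0068,-0.0008,0,0],
  [0.0068,-0.0008,0,0],
])

```text
t: 38.42
tcp_pos: [0.5508, -0.2633, 0.0018]
tool_rot: [0.062, 0.707, -0.063, 0.702]
force: [-0.2, -0.7, -5.7]
finger_gap: 0.406
```

Call:
step_arm([
  [0.0006,0,0,0],
  [0.0012,0,0,0],
  [0.0016,0,0,0],
  [0.0016,0,0,0],
])

```text
t: 38.75
tcp_pos: [0.5508, -0.2633, 0.0005]
tool_rot: [0.062, 0.707, -0.063, 0.702]
force: [-1.0, 0.3, -2.3]
finger_gap: 0.403
```

Call:
step_arm([
  [0.0005,0,0,0],
  [0.0008,0,0,0],
  [0.0008,0,0,0],
])

```text
t: 39.0
tcp_pos: [0.5508, -0.2633, 0.0004]
tool_rot: [0.062, 0.707, -0.063, 0.702]
force: [-1.9, 0.8, 2.6]
finger_gap: 0.404
```

Call:
step_arm([
  [0,0,0,0],
  [0,0,0,0],
  [0,0,0,0],
  [0,0,0,0],
], jaw=0.05)

```text
t: 39.33
tcp_pos: [0.5513, -0.2637, 0.0006]
tool_rot: [0.062, 0.707, -0.063, 0.702]
force: [0.2, 0.6, -0.0]
finger_gap: 0.581
```

Call:
step_arm([
  [-0.015,0,0,0],
  [-0.03,0,0,0],
  [-0.05,0,0,0],
  [-0.08,0,0,0],
  [-0.12,0,0,0],
  [-0.16,0,0,0],
  [-0.2,0,0,0],
  [-0.2,0,0,0],
])

```text
t: 40.0
tcp_pos: [0.5577, -0.2668, 0.2098]
tool_rot: [0.058, 0.701, -0.066, 0.708]
force: [0.9, -1.1, 0.2]
finger_gap: 0.587
```

Run:
```python
from h import *
go(.55,-.2625,.2,-10); grabw('w36');grab('side','pics/s36.png'); grab('scene','pics/sc36.png')
```

```text
t40.00 tcp [ 0.5577 -0.2668  0.2098] yaw -10.10 q [-0.62  0.5   1.45 -0.01  1.17 -0.45] gap 0.587 F [ 0.9 -1.1  0.2] -> shift [0.0097, 0.003, -0.0085] turn -0.0018 dist 0.013
```

View pics/w36.png

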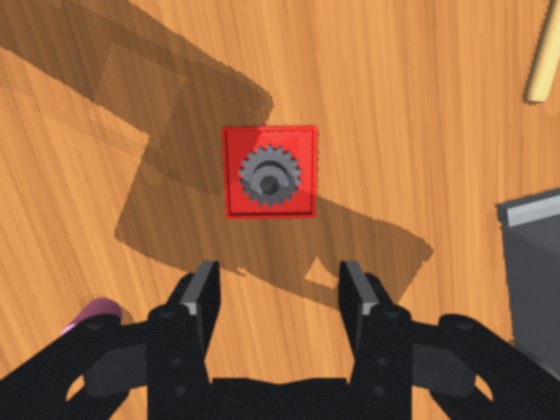

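View pics/s36.png

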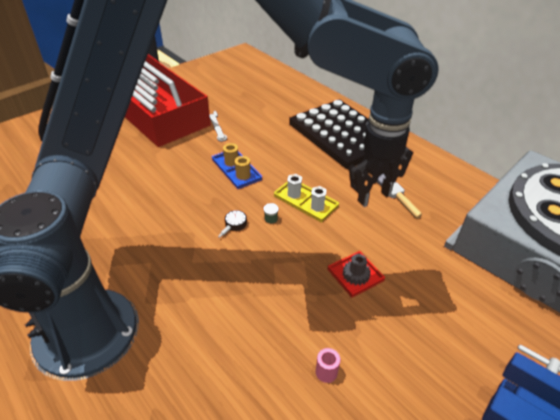

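View pics/sc36.png

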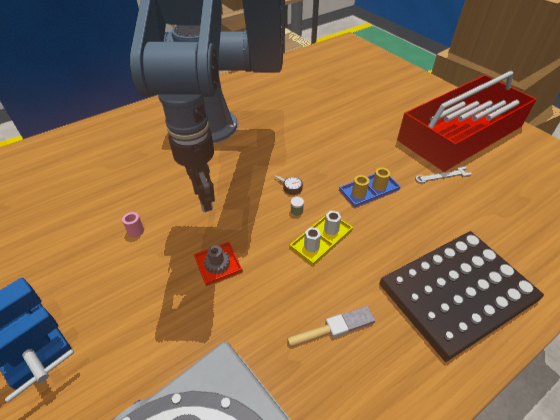

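Run:
```python
from h import *
crop(0,"pics/sc36.png",190,150,410,290,3,"pics/sc36c.png")
crop(0,"pics/s36.png",200,130,400,300,4,"pics/s36c.png")
a=cv2.imread('pics/s36.png')[205:245,215:285].astype(int);b=cv2.imread('pics/side0.png')[205:245,215:285].astype(int)
print(abs(a-b).max(2)[:20].mean(), abs(a-b).mean())
```

```text
26.86357142857143 41.05464285714286
```

View pics/sc36c.png

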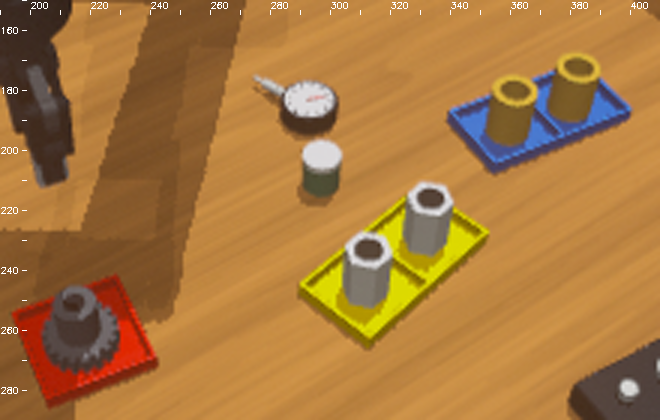

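View pics/s36c.png

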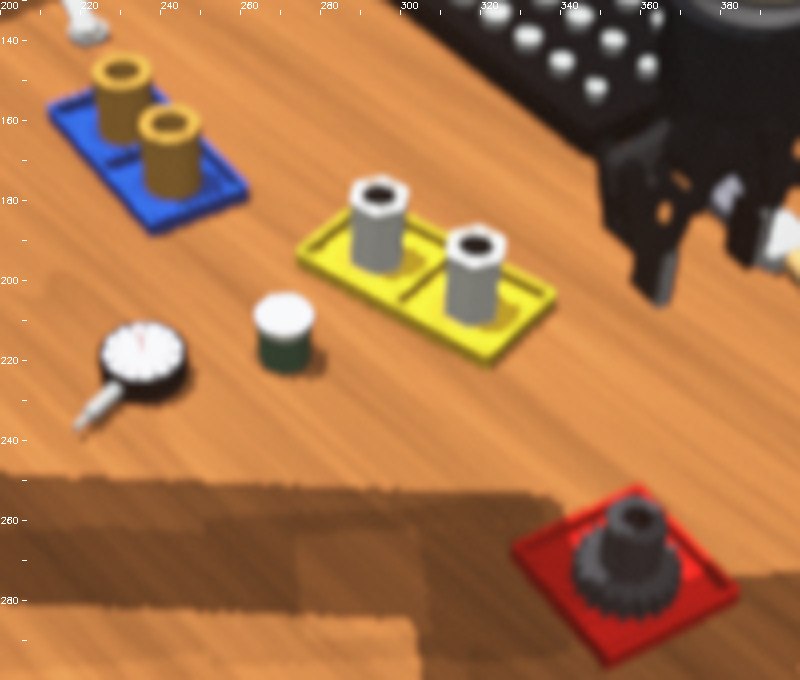

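All five parts stand upright in their bays. The gauge, near (235,217) in the side view, and the tin, near (270,208), are where they were at the start. The earlier pixel comparison was dominated by shadow changes, so I am going by the pictures.

Run:
```python
from h import *
print(manip.sign_off()); print(telemetry.sense()['t'])
```

```text
the job is handed in; nothing more can be done
None
the job is handed in; nothing more can be done
```

All five parts are in their trays, placed in the order you listed them: the two bushes in blue, the two nuts in yellow, one to a bay, and the gear, hub up, in red. I handed the job in at about 40 s of robot time.

- **Slip on the first bush:** my first grip was too high. A finger closed into the bore and tilted the bush, so I opened, backed out, and saw it settle upright about 5 mm away. The pictures suggested the fingertips sit roughly 30 mm behind the stated TCP. I gripped lower after that, and every later grasp and placing went cleanly.
- **Last checks:** the final wrist, scene and side pictures show each part upright, released and clear of the walls, with the gripper well above. The gauge, the tin and the pink look-alike appear where they started.
- **Checks that disagreed:** a pixel comparison of the gauge and tin area gave no useful answer because the shadows had changed, so that check was by eye. The cameras disagreed by 2–10 mm in places, so I relied on the wrist camera with a correction of about 2 mm.

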